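# Run the hand-cranked vial mixer and park the red vial at the arrow

### The job

Mix the samples: turn the mixer's blue-knobbed crank counter-clockwise (seen from above) until the vial carousel itself, not the crank, turns at 15 turns a minute, and keep the carousel within 2 turns a minute of that for at least six seconds without a break, never letting it exceed 20. Then use the crank to bring the carousel to rest with the red-capped vial right in front of the yellow arrow, and let go of the crank. Drive it by the crank only: never touch the carousel or its vials, and leave the bottle, jar and tip box where they stand.

Things in the scene. Friction and masses are not known exactly. Their poses are not given: they have to be found in the camera images.
- mixer: Round grey vial mixer fixed to the bench: housing 300 mm in diameter, 50 mm high. Above it, on one vertical axis, turn the vial carousel and, on top, the hand crank. Origin on the bench under this axis; its x axis points to the stop arrow; z up.
- arrow (a point): Tip of the flat yellow stop arrow, 158 mm from the axis, at 106 mm height, on top of a grey post (180 to 210 mm from the axis, 50 mm wide); all of it is below 113 mm. The arrow points at the axis.
- crank: Crank on top of the carousel, same axis, no stops. Origin on the axis, 139 mm above the bench, x axis to the knob. Blue arm 26 mm wide, top 163 mm above the bench, overhead of all vials. It drives the carousel only by a magnetic slip coupling: torque = 0.006 N m per rad/s of speed difference, whatever the angles. Mass 0.35 kg with knob, no friction of its own to the bench.
- knob_mid (a point): Middle of the crank's blue upright knob: cylinder 30 mm in diameter, 60 mm tall, from 165 to 225 mm above the bench; this point is on its axis at 195 mm, 55 mm from the crank axis. The knob spins freely on its pin, so a gripper holding it need not turn.
- carousel (a joint): Carousel angle, rad, counts on over turns, counter-clockwise from above positive; 0 and every 2 pi: red vial at the arrow. 15 turns a minute = 1.57 rad/s. Inertia 0.013 kg m2 nominal (+-35%), bearing drag 0.0022 N m per rad/s plus 0.0009 N m dry. It settles at about 0.68 of the crank's speed with a time constant near 1.6 s; with the crank stopped it coasts on, a reversed crank brakes harder.
- red_vial (a point): Top centre of the red cap, 115 mm from the axis, 145 mm above the bench. The carousel: aluminium plate 276 mm in diameter with eight amber vials (28 mm) on a circle of 115 mm radius, caps 30 mm wide, tops 145 mm above the bench; seven caps are white, one is red with a red stripe on the plate from the hub to it. Not to be touched.
- stop_point (a point): Where the centre of the red cap must be at the end: 115 mm from the axis straight in front of the yellow arrow, 145 mm above the bench.
- bottle: White plastic reagent bottle with a blue cap, 72 mm in diameter, 160 mm tall, loose; origin at the centre of its underside. Leave alone.
- jar: Amber jar with a black lid, 64 mm in diameter, 90 mm tall, loose; origin at the centre of its underside. Leave alone.
- tip_box: Blue pipette-tip box with a clear top, 85 x 120 mm, 60 mm tall, loose; origin at the centre of its underside. Leave alone.

How it is judged:
By the outcome, as a careful person would: the job done as asked, in the order asked, and still so for the second after the job is handed in, with the robot touching nothing.
It also fails if it takes over 64 s, if anything falls off the work surface, if the arm or the gripper's body presses on something with over 40 N, if the wrist force passes 120 N, or if a joint passes its speed limit or range.

### The arm

A 6-joint arm with a two-finger parallel gripper is mounted at the origin on the work surface. World frame = base frame: x ahead of the robot, y to its left, z up, the work surface at z = 0. Lengths are in m, angles in rad, forces in N, time in s.
With the tool pointing down it reaches from about 0.225 to 0.875 m from the base axis. Payload 3.4 kg.
Tool frame: the origin (TCP) lies at the very end of the fingers, on their centre line; the grasp point (between the pads) lies 19 mm behind it (env.grasp_offset is the distance from the TCP to the grasp point, in m); z points along the fingers, y is the line along which they close (so a half turn about z gives the same grasp; the last joint's range is limited). The gripper opens to 85 mm and grips with 20 to 120 N. Pads are 22 mm wide; open, the fingers measure 114 mm over their backs; the gripper's body (76 mm by 85 mm) begins 54 mm behind the grasp point. The pads swing forward as they close: fully open they stand 13 mm farther back than shut.
Start: joints at [1.012, 0.276, 1.505, -0, 1.361, -0.121], TCP at [0.244, 0.521, 0.231] pointing down, gripper open.
Joint ranges: [-2.89, 2.89], [-0.75, 2.08], [0.22, 2.7], [-1.18, 4.32], [0.11, 2.71], [-2.7, 2.7]. Speed limits (rad/s): [2.57, 2.57, 3.14, 3.14, 3.14, 3.14].

### API

Orientations are given as a 3x3 rotation matrix whose columns are the frame's x, y, z axes.
In Python, from plant import env gives the robot as it stands.
- The arm moves only by the tool carry_out, never from a script. Its argument "motion" is a list of rows, each an object with "xyz": the shift along the tool's x, y, z in cm, a list of three; "rot": the turn, a rotation vector about the tool's x, y, z in rad, a list of three. In form: [{"xyz": [x, y, z], "rot": [wx, wy, wz]}, ...]. A call has 1 to 5 rows; each row shifts and turns the commanded pose from where the row before left it, along the tool's axes as they then stand; what a row does not reach is not made up. A row lasts 1/12 s, in which the tool goes at most 41.7 mm and 7.16 degrees, less where a joint would pass 70% of its speed; a pose out of reach is approached as far as the arm can. A call with a gripper value outside its range is refused whole. "jaw" is the opening, from 0 (shut) to 1 (fully open), set as the call begins (left out, the last holds). The fingers move at their own pace and stop on an object; "newtons" is the grip in N (left out, the last holds). Time passes only in rows, so rows that do not move let the fingers close. It gives the time, the measured TCP pose, the force, the opening and the grip force at its end, in the units of the state.
- env.read_state(): the state, without advancing time (a new reading comes with each control period).
- env.snapshot(name): name is "scene" or "top" or "wrist"; returns a dict with "image" (384x512x3 uint8, red, green, blue), "fx", "fy", "cx", "cy" (pixels), "origin" and "rotation" of the camera in the world; the wrist camera has in their place "mount" (4x4, takes a point from camera to tool coordinates, whose origin is the TCP and whose axes are the flange's). Camera axes: x right, y down, z forward; pixel columns grow to the right and rows downward; lengths in m; the calibration is good to about 2 mm. A picture is of the moment at which its call begins: read the wrist's pose just before it. There is no depth.
- env.close_job(): hands the job in; it is judged then, once.
Trained networks look in a picture, given as the dict that the camera call returned (one of the last four; its "shot" number tells which), for a name from the list of things; names that differ only in an ending like _2 or _b are one class to them, and where a whole thing is asked for, a point or a joint stands for the part that bears it (a point fixed in the world has none). Each returns a list of dicts, best first, with "confidence" (0 to 1); they miss things now and then, are a little off and sometimes report something else, mostly with a low value. They report only what shows in the picture. A call takes as long as a camera call.
- env.search_frame(picture, query): "rect" ([centre column, centre row, width, height] in pixels, round what is visible of it).
- env.silhouettes(picture, query): "pixels" (384x512 bool, what is visible of it) and "rect" ([centre column, centre row, width, height] in pixels, round what is visible of it).
- env.tip_of(picture, query): "at" ([column, row] in pixels: a listed point, or the origin of a listed thing).
The state is a dict: "clock": time; "joint_positions": joint angles; "joint_velocities": joint speeds; "effort": joint torques, N m; "tool_pos": TCP position; "orientation": TCP orientation; "contact_force": force on the tool from outside, world axes, zero at the start; "wrist_torque": the same for the moment, N m; "finger_gap": finger opening in m; "grip_force": force on a finger pad.
Only numpy, scipy, OpenCV 4.12 (cv2) and the standard library are available. Lean on these libraries where they do the work, as an engineer would, in place of code of your own. Each camera call takes 0.05 s, during which the arm holds its last target. There are 200 camera calls.

## Working session

There is one attempt and no reset: what is moved stays moved. The work goes in short steps, Python scripts to look and compute and a tool call to move; the robot and the scene stay as the last step left them, time stands still between calls to the robot, and variables do not carry over. Pictures are saved under pics/ and viewed, at most 10 in all, crops included, and the job is handed in when it is done.

Besides the shell and the picture viewer there is one more tool, called by a JSON object that holds its "name" and its "arguments". carry_out: Moves the arm, as the interface text tells. Its arguments: {"type":"object","properties":{"motion":{"type":"array","items":{"type":"object","properties":{"xyz":{"type":"array","items":{"type":"number"}},"rot":{"type":"array","items":{"type":"number"}}}}},"jaw":{"type":"number"},"newtons":{"type":"number"}},"required":["motion"]}

```bash
mkdir -p pics; ls; cat > h.py <<'E'
import numpy as np, cv2
from plant import env
def ray(p,uv):
    d=np.array([(uv[0]-p['cx'])/p['fx'],(uv[1]-p['cy'])/p['fy'],1.]); d=p['rotation']@d
    return np.array(p['origin']),d/np.linalg.norm(d)
def tri(rs):
    A=np.zeros((3,3));b=np.zeros(3)
    for o,d in rs:
        P=np.eye(3)-np.outer(d,d);A+=P;b+=P@o
    x=np.linalg.solve(A,b); return x,[np.linalg.norm(np.cross(x-o,d)) for o,d in rs]
def atz(r,z):
    o,d=r; return o+d*(z-o[2])/d[2]
E
python3 - <<'E'
from h import *
np.set_printoptions(precision=4,suppress=True)
s=env.read_state(); print(s['clock'],s['tool_pos'],s['orientation'],s['joint_positions'])
P={n:env.snapshot(n) for n in('scene','top')}
for n,p in P.items():
    cv2.imwrite(f'pics/{n}0.png',p['image'][:,:,::-1]); p['rotation']=np.array(p['rotation'])
for q in ['knob_mid','arrow','red_vial','mixer','crank','carousel','stop_point','bottle','jar','tip_box']:
    rs=[]
    for n,p in P.items():
        r=env.tip_of(p,q)
        if r: rs.append(ray(p,r[0]['at'])); print(q,n,np.array(r[0]['at']),r[0]['confidence'])
    if len(rs)==2: print('   ->',*tri(rs))
E
```

```text
pics
0.0 [0.2435 0.5203 0.2304] [[-0.9057  0.424  -0.001 ]
 [ 0.424   0.9057 -0.0016]
 [ 0.0002 -0.0019 -1.    ]] [ 1.012   0.2766  1.5061  0.      1.3607 -0.121 ]
knob_mid scene [283.2 156.8] 0.77
knob_mid top [214.8 188.2] 0.95
   -> [0.5665 0.155  0.2079] [np.float64(0.0012453228494789734), np.float64(0.001245322849479199)]
arrow scene [305.6 205. ] 0.7
arrow top [225.7 161.2] 0.64
   -> [0.6701 0.133  0.1034] [np.float64(0.001309939565907577), np.float64(0.0013099395659073266)]
red_vial scene [300.9 169.2] 0.93
red_vial top [196.4 187.3] 0.78
   -> [0.5828 0.2193 0.1354] [np.float64(0.0026315610480679495), np.float64(0.002631561048068175)]
mixer scene [261.6 206.2] 0.75
mixer top [224.8 216.8] 0.81
   -> [ 0.5071  0.1353 -0.0042] [np.float64(0.002009679489978096), np.float64(0.0020096794899781938)]
crank scene [263.5 174.5] 0.67
crank top [224.4 211.2] 0.97
   -> [0.512  0.1316 0.1301] [np.float64(0.0012180222351769192), np.float64(0.0012180222351769491)]Traceback (most recent call last):
  File "<stdin>", line 10, in <module>
ValueError: it knows: arrow, bottle, crank, jar, knob_mid, mixer, red_vial, stop_point, tip_box
```

View pics/top0.png

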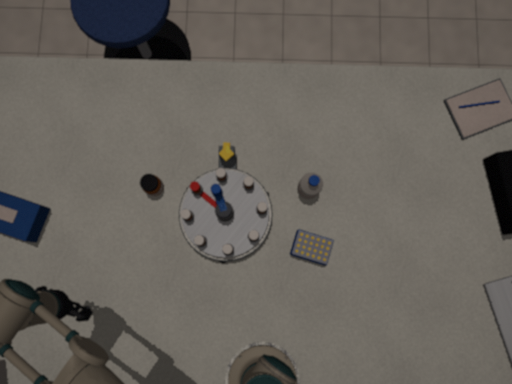

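View pics/scene0.png

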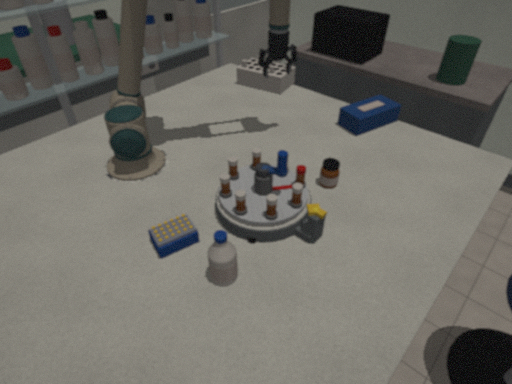

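```bash
python3 - <<'E'
from h import *
np.set_printoptions(precision=4,suppress=True)
print(env.read_state()['clock'])
P={n:env.snapshot(n) for n in('scene','top')}
for n,p in P.items(): p['rotation']=np.array(p['rotation']);print(n,p['origin'],p['fx'],p['rotation'])
H=dict(knob_mid=.195,arrow=.106,red_vial=.145,mixer=0,crank=.139,stop_point=.145,bottle=0,jar=0,tip_box=0)
for q,z in H.items():
    for n,p in P.items():
        for r in env.tip_of(p,q)[:1]: print(q,n,np.array(r['at']),r['confidence'],'atz',atz(ray(p,r['at']),z))
print(env.read_state()['clock'])
E
```

```text
0.6
scene [ 1.052  -0.5042  0.7816] 354.7039642394842 [[ 0.7401  0.4251 -0.5211]
 [ 0.6724 -0.4777  0.5654]
 [-0.0085 -0.7689 -0.6394]]
top [0.3467 0.0464 1.5277] 467.6852921420456 [[ 0.028  -0.9882  0.1505]
 [-0.9996 -0.0274  0.0062]
 [-0.002  -0.1506 -0.9886]]
knob_mid scene [284.6 159.6] 0.81 atz [0.5664 0.1606 0.195 ]
knob_mid top [216.9 189.5] 0.93 atz [0.566  0.1507 0.195 ]
arrow scene [305. 204.] 0.76 atz [0.6671 0.1318 0.106 ]
arrow top [230.1 160.6] 0.86 atz [0.6728 0.1201 0.106 ]
red_vial scene [301.8 169.4] 0.76 atz [0.5938 0.2119 0.145 ]
red_vial top [195.9 186.3] 0.74 atz [0.5822 0.218  0.145 ]
mixer scene [262.5 205.5] 0.56 atz [ 0.5088  0.1347 -0.    ]
mixer top [225.4 215.2] 0.94 atz [0.5133 0.1348 0.    ]
crank scene [266.3 172.5] 0.74 atz [0.5201 0.1366 0.139 ]
crank top [223.6 209.5] 0.74 atz [0.5152 0.1327 0.139 ]
stop_point scene [296.3 190.2] 0.66 atz [0.6386 0.1248 0.145 ]
bottle scene [221.  276.4] 0.93 atz [ 0.6065 -0.1449  0.    ]
bottle top [306.4 191.1] 0.96 atz [ 0.6009 -0.1303  0.    ]
jar scene [328.3 182.9] 0.88 atz [0.6038 0.373  0.    ]
jar top [154.1 187.9] 0.96 atz [0.5977 0.3743 0.    ]
tip_box scene [177.  241.9] 0.92 atz [ 0.4251 -0.147   0.    ]
tip_box top [307.8 245.7] 0.87 atz [ 0.4212 -0.1366  0.    ]
1.6
```

The pictures agree: the mixer is centred near (226,214) in the top view, with the knob at (217,190), the red cap at (196,187) and the arrow at (228,155). Next I lift, square the tool with the world axes and go above the mixer to measure with the wrist camera.

{"name": "carry_out", "arguments": {"motion": [{"xyz":[0,0,-2.5],"rot":[0,0,-0.1095]},{"xyz":[0,0,-2.5],"rot":[0,0,-0.1095]},{"xyz":[0,0,-2.5],"rot":[0,0,-0.1095]},{"xyz":[0,0,-2.5],"rot":[0,0,-0.1095]}], "jaw": 1}}

```text
clock: 1.93
tool_pos: [0.2437, 0.5206, 0.3324]
orientation: [[-1.0, -0.006, -0.0], [-0.006, 1.0, -0.0], [0.0, -0.0, -1.0]]
contact_force: [0.4, 1.0, 0.1]
finger_gap: 0.0856
grip_force: 0.0
```

{"name": "carry_out", "arguments": {"motion": [{"xyz":[-2.2,-3.2,0]},{"xyz":[-2.2,-3.2,0]},{"xyz":[-2.2,-3.2,0]},{"xyz":[-2.2,-3.2,0]},{"xyz":[-2.2,-3.2,0]}]}}

```text
schema error: expected keys xyz, rot
```

{"name": "carry_out", "arguments": {"motion": [{"xyz":[-2.2,-3.2,0]},{"xyz":[-2.2,-3.2,0]},{"xyz":[-2.2,-3.2,0]},{"xyz":[-2.2,-3.2,0]},{"xyz":[-2.2,-3.2,0]}]}}

```text
schema error: expected keys xyz, rot
```

```bash
python3 - <<'E'
from h import *
np.set_printoptions(precision=4,suppress=True)
s=env.read_state(); print(s['clock'],s['tool_pos'],s['orientation'],s['joint_positions'])
p=env.snapshot('wrist'); cv2.imwrite('pics/w1.png',p['image'][:,:,::-1]);print(p['mount'],p['fx'])
E
```

```text
1.9333 [0.2437 0.5206 0.3324] [[-1.     -0.0056 -0.0001]
 [-0.0056  1.     -0.0001]
 [ 0.0001 -0.0001 -1.    ]] [ 1.012   0.238   1.3126 -0.      1.5912 -0.5644]
[[ 0.0004 -0.9622 -0.2723  0.0696]
 [ 1.     -0.0001  0.0016 -0.0004]
 [-0.0016 -0.2723  0.9622 -0.1438]
 [ 0.      0.      0.      1.    ]] 335.97589519365556
```

View pics/w1.png

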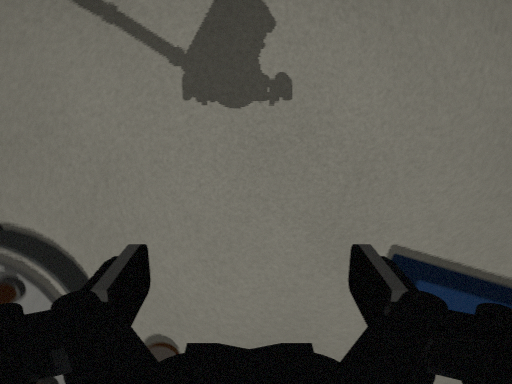

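{"name": "carry_out", "arguments": {"motion": [{"xyz":[-2.4,-3.0,-0.5],"rot":[0,0,0]},{"xyz":[-2.4,-3.0,-0.5],"rot":[0,0,0]},{"xyz":[-2.4,-3.0,-0.5],"rot":[0,0,0]},{"xyz":[-2.4,-3.0,-0.5],"rot":[0,0,0]},{"xyz":[-2.4,-3.0,-0.5],"rot":[0,0,0]}]}}

```text
clock: 2.4
tool_pos: [0.3644, 0.3694, 0.3566]
orientation: [[-1.0, -0.0, 0.0], [-0.0, 1.0, 0.0], [-0.0, 0.0, -1.0]]
contact_force: [0.6, 0.3, 0.2]
finger_gap: 0.0854
grip_force: 0.0
```

{"name": "carry_out", "arguments": {"motion": [{"xyz":[-2.4,-3.0,-0.5],"rot":[0,0,0]},{"xyz":[-2.4,-3.0,-0.5],"rot":[0,0,0]},{"xyz":[-2.4,-3.0,-0.5],"rot":[0,0,0]},{"xyz":[-2.4,-3.0,-0.5],"rot":[0,0,0]},{"xyz":[-2.4,-3.0,-0.5],"rot":[0,0,0]}]}}

```text
clock: 2.82
tool_pos: [0.4846, 0.2192, 0.3816]
orientation: [[-1.0, 0.0, 0.0], [0.0, 1.0, 0.0], [-0.0, 0.0, -1.0]]
contact_force: [0.3, 0.9, -0.1]
finger_gap: 0.0854
grip_force: 0.0
```

{"name": "carry_out", "arguments": {"motion": [{"xyz":[-3.0,-2.0,-0.5],"rot":[0,0,0]},{"xyz":[-2.4,0,-0.5],"rot":[0,0,0]},{"xyz":[0,0,0],"rot":[0,0,0]}]}}

```text
clock: 3.07
tool_pos: [0.5427, 0.199, 0.3907]
orientation: [[-1.0, 0.005, 0.003], [0.005, 1.0, -0.0], [-0.003, -0.0, -1.0]]
contact_force: [0.2, 0.9, -0.1]
finger_gap: 0.0851
grip_force: 0.0
```

```bash
cat >> h.py <<'E'
def wristshot(name=None):
    s=env.read_state(); p=env.snapshot('wrist')
    T=np.eye(4);T[:3,:3]=s['orientation'];T[:3,3]=s['tool_pos']
    C=T@np.array(p['mount']); p['origin']=C[:3,3]; p['rotation']=C[:3,:3]
    if name: cv2.imwrite(f'pics/{name}.png',p['image'][:,:,::-1])
    return p
H=dict(knob_mid=.195,arrow=.106,red_vial=.145,mixer=0,crank=.139,stop_point=.145)
def report(p):
    out={}
    for q,z in H.items():
        for r in env.tip_of(p,q)[:1]:
            out[q]=(ray(p,r['at'])); print(q,np.array(r['at']),r['confidence'],'atz',atz(out[q],z))
    return out
E
python3 - <<'E'
from h import *
import pickle
np.set_printoptions(precision=4,suppress=True)
s=env.read_state(); print(s['clock'],s['tool_pos'],s['joint_positions'],s['joint_velocities'])
p=wristshot('w2'); o=report(p); pickle.dump((p,o),open('w2.pkl','wb'))
E
```

```text
3.0667 [0.5427 0.199  0.3907] [ 0.2316  0.2363  1.1775 -0.0008  1.7248 -1.3346] [ 0.0423 -0.0385  0.0774  0.0279  0.0494  0.0134]
knob_mid [203.4 184.3] 0.74 atz [0.5628 0.1516 0.195 ]
arrow [200.6 244.1] 0.71 atz [0.6723 0.1317 0.106 ]
red_vial [267.4 189. ] 0.56 atz [0.5823 0.2213 0.145 ]
mixer [205.8 117.5] 0.84 atz [0.507  0.1325 0.    ]
crank [189.8 130.4] 0.83 atz [0.5127 0.1306 0.139 ]
stop_point [193.1 223.9] 0.6 atz [0.6268 0.1297 0.145 ]
```

View pics/w2.png

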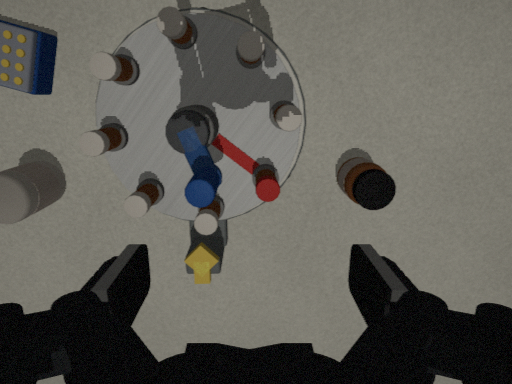

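The wrist view shows all eight cap tops, red at (267,189). The knob top is at (201,193), the arrow tip at about (203,244), and the jar and bottle are well clear of the mixer.

```bash
python3 - <<'E'
from h import *
import pickle
from scipy.optimize import least_squares
np.set_printoptions(precision=4,suppress=True)
p,o=pickle.load(open('w2.pkl','rb'))
img=p['image']
caps=[(172,22),(250,48),(288,117),(267,189),(206,223),(138,204),(98,141),(102,66)]
X=np.array([atz(ray(p,c),.145)[:2] for c in caps])
r=least_squares(lambda v:np.hypot(*(X-v[:2]).T)-v[2],[.51,.13,.115]);print('caps fit',r.x,r.fun)
c=r.x[:2]; print(np.degrees(np.arctan2(*(X-c).T[::-1])))
# knob top (z=.225)
print('knobtop',atz(ray(p,(201,193)),.225),'tip',atz(ray(p,(203,244)),.106))
s=env.read_state();print(s['tool_pos'],s['joint_velocities'])
p2=wristshot();T=env.snapshot('top');T['rotation']=np.array(T['rotation']);S=env.snapshot('scene');S['rotation']=np.array(S['rotation'])
for P in(p2,T,S):
    print('--');o2=report(P)
    for q in o2:
        if q in o: print('   tri',q,*tri([o[q],o2[q]]))
E
```

```text
caps fit [0.5118 0.1327 0.1125] [ 0.0011 -0.002  -0.0006  0.0003  0.0021 -0.0003 -0.0041  0.0035]
[-172.9969  141.9059   97.317    51.361     6.5183  -37.8174  -83.6914
 -126.7861]
knobtop [0.5634 0.1531 0.225 ] tip [0.6722 0.135  0.106 ]
[0.5367 0.2015 0.3916] [ 0.0002 -0.0016 -0.004  -0.0016 -0.0035 -0.0011]
--
knob_mid [199.5 192. ] 0.81 atz [0.565  0.1497 0.195 ]
arrow [197.8 246.7] 0.71 atz [0.67   0.1309 0.106 ]
red_vial [266.3 196. ] 0.96 atz [0.5844 0.223  0.145 ]
mixer [207.9 124.5] 0.93 atz [0.511  0.1377 0.    ]
crank [188.2 133.4] 0.62 atz [0.5099 0.1308 0.139 ]
stop_point [193.1 231.2] 0.57 atz [0.6304 0.1322 0.145 ]
   tri knob_mid [0.5317 0.1675 0.3112] [np.float64(0.00034141896261148495), np.float64(0.00034141896261146197)]
   tri arrow [ 0.7221  0.1139 -0.0025] [np.float64(0.001046556757347738), np.float64(0.0010465567573478304)]
   tri red_vial [0.5527 0.2162 0.2501] [np.float64(0.0008743943198618801), np.float64(0.0008743943198619142)]
   tri mixer [0.4876 0.1705 0.2917] [np.float64(0.001761212613582995), np.float64(0.001761212613582962)]
   tri crank [ 0.5441  0.0
[... 1447 characters left out ...]
int [295.7 187.9] 0.71 atz [0.6315 0.1316 0.145 ]
   tri knob_mid [0.5628 0.1528 0.1984] [np.float64(0.0012348835114537272), np.float64(0.0012348835114536281)]
   tri arrow [0.6725 0.131  0.1043] [np.float64(0.0007059848949886987), np.float64(0.0007059848949885812)]
   tri red_vial [0.5822 0.2219 0.1482] [np.float64(0.0011322810434191667), np.float64(0.0011322810434191129)]
   tri mixer [0.5081 0.1351 0.0095] [np.float64(0.002139109732512072), np.float64(0.002139109732512104)]
   tri crank [0.5139 0.1301 0.1329] [np.float64(0.0007555245486962793), np.float64(0.0007555245486961264)]
   tri stop_point [0.6292 0.131  0.1437] [np.float64(0.0023615581336494085), np.float64(0.0023615581336492086)]
```

The points fit the given sizes: axis at about (0.512, 0.132), knob at (0.564, 0.152) with radius 0.056 and height near 0.197, and the arrow straight along +x. Now I descend and grip the knob.

{"name": "carry_out", "arguments": {"motion": [{"xyz":[-1.4,-2.5,2.5],"rot":[0,0,0]},{"xyz":[-1.4,-2.5,2.5],"rot":[0,0,0]},{"xyz":[0,0,4.0],"rot":[0,0,0]},{"xyz":[0,0,4.0],"rot":[0,0,0]},{"xyz":[0,0,4.0],"rot":[0,0,0]}]}}

```text
clock: 4.88
tool_pos: [0.5661, 0.1502, 0.2201]
orientation: [[-1.0, 0.001, 0.001], [0.001, 1.0, 0.0], [-0.001, 0.0, -1.0]]
contact_force: [0.2, -0.1, -0.7]
finger_gap: 0.0856
grip_force: 0.0
```

{"name": "carry_out", "arguments": {"motion": [{"xyz":[0,0,2.5],"rot":[0,0,0]},{"xyz":[0,0,1.9],"rot":[0,0,0]},{"xyz":[0,0,0],"rot":[0,0,0]},{"xyz":[0,0,0],"rot":[0,0,0]}]}}

```text
clock: 5.22
tool_pos: [0.5655, 0.1508, 0.1767]
orientation: [[-1.0, -0.0, -0.002], [-0.0, 1.0, -0.0], [0.002, -0.0, -1.0]]
contact_force: [-0.3, -0.0, 1.0]
finger_gap: 0.0853
grip_force: 0.0
```

```bash
python3 - <<'E'
from h import *
np.set_printoptions(precision=4,suppress=True)
s=env.read_state();print(s['clock'],s['tool_pos'],s['contact_force'],s['joint_positions'])
p=wristshot('w3')
P=[env.snapshot(n) for n in('top','scene')]
for q in P: q['rotation']=np.array(q['rotation'])
cv2.imwrite('pics/m3.png',np.hstack([cv2.resize(i[:,:,::-1],(400,300)) for i in (p['image'],P[1]['image'])]))
cv2.imwrite('pics/m3t.png',np.vstack([np.hstack([cv2.resize(i[:,:,::-1],(400,300)) for i in (p['image'],P[1]['image'])]),cv2.resize(np.hstack([P[0]['image'][120:270,150:300,::-1],P[1]['image'][120:270,200:350,::-1]]),(800,400))[:300]]))
for x in [p]+P: print('--');report(x)
E
```

```text
5.2167 [0.5655 0.1508 0.1767] [-0.3124 -0.0076  0.9979] [ 0.1417  0.3269  1.5695  0.0001  1.2471 -1.4293]
--
knob_mid [246.2 267.7] 0.77 atz [0.5647 0.1495 0.195 ]
arrow [224.  338.8] 0.72 atz [0.6731 0.132  0.106 ]
red_vial [373.5 256.9] 0.76 atz [0.5851 0.2224 0.145 ]
crank [212.2 131.5] 0.85 atz [0.5144 0.1311 0.139 ]
stop_point [218.3 325.3] 0.6 atz [0.6311 0.132  0.145 ]
--
knob_mid [216.8 186.7] 0.76 atz [0.5742 0.1513 0.195 ]
arrow [226.3 161.6] 0.73 atz [0.6693 0.1319 0.106 ]
red_vial [197.3 185.3] 0.9 atz [0.5854 0.2139 0.145 ]
mixer [226.6 214.3] 0.87 atz [0.5164 0.1309 0.    ]
crank [224.6 211.3] 0.7 atz [0.5098 0.1295 0.139 ]
stop_point [224.1 175.2] 0.9 atz [0.6184 0.1346 0.145 ]
--
knob_mid [281.5 156.7] 0.81 atz [0.5509 0.1659 0.195 ]
arrow [307.  204.4] 0.95 atz [0.6723 0.1341 0.106 ]
red_vial [302.1 167.4] 0.62 atz [0.5887 0.2205 0.145 ]
mixer [262.5 204.4] 0.55 atz [0.5054 0.1386 0.    ]
crank [266.3 172.1] 0.94 atz [0.5188 0.1381 0.139 ]
stop_point [296.5 188.3] 0.78 atz [0.6342 0.1317 0.145 ]
```

View pics/m3t.png

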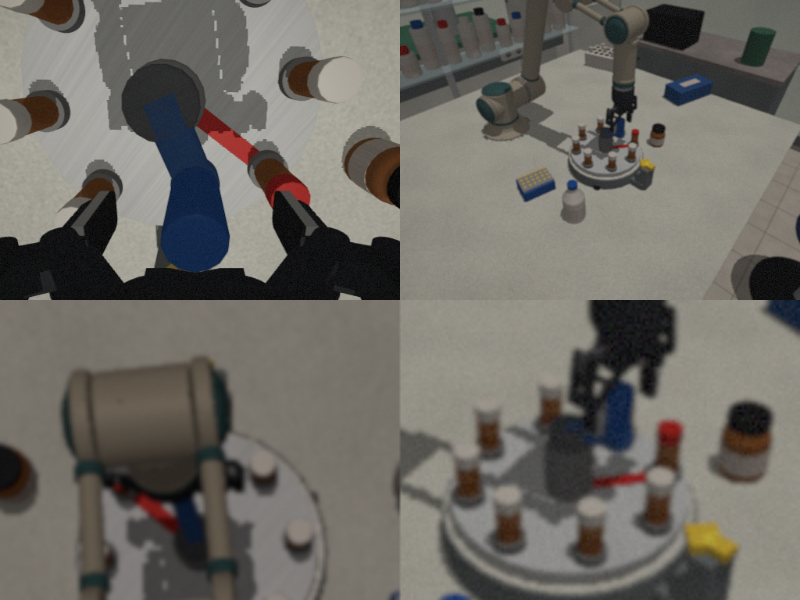

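The knob at (195,240) in the upper-left panel is centred between the open fingers, and nothing else is near them. I close with a light grip.

{"name": "carry_out", "arguments": {"motion": [{"xyz":[0,0,0],"rot":[0,0,0]},{"xyz":[0,0,0],"rot":[0,0,0]},{"xyz":[0,0,0],"rot":[0,0,0]},{"xyz":[0,0,0],"rot":[0,0,0]},{"xyz":[0,0,0],"rot":[0,0,0]}], "jaw": 0.2, "newtons": 30}}

```text
clock: 6.68
tool_pos: [0.5659, 0.1509, 0.1774]
orientation: [[-1.0, -0.0, 0.0], [-0.0, 1.0, 0.0], [-0.0, 0.0, -1.0]]
contact_force: [-1.1, -0.8, -0.1]
finger_gap: 0.0292
grip_force: 30.3
```

```bash
cat > st.py <<'E'
from h import *
np.set_printoptions(precision=4,suppress=True)
s=env.read_state();print(s['clock'],s['tool_pos'],s['contact_force'],s['wrist_torque'],s['finger_gap'],s['grip_force'])
E
python3 st.py
```

```text
6.6833 [0.5659 0.1509 0.1774] [-1.0907 -0.7603 -0.0582] [-0.0352  0.1248  0.0162] 0.029232411964660907 30.267266035079956
```

```bash
cat > gen.py <<'E'
import sys,json,numpy as np
# phase0(deg) step(deg) n ; optional corrections cm (tool x,y) spread evenly
def rows(th,d,n,cx=0,cy=0):
    L=11*np.sin(np.radians(d/2))
    for k in range(0,n,5):
        r=[]
        for j in range(k,min(k+5,n)):
            m=np.radians(th+d*(j+.5)); r.append([round(L*np.sin(m)+cx/n,2),round(L*np.cos(m)+cy/n,2),0])
        print(json.dumps(r))
if __name__=='__main__':
    a=[float(x) for x in sys.argv[1:]]; rows(a[0],a[1],int(a[2]),*a[3:])
E
python3 gen.py 20 11.25 35
```

```text
[[0.47, 0.97, 0], [0.65, 0.86, 0], [0.8, 0.72, 0], [0.93, 0.55, 0], [1.02, 0.36, 0]]
[[1.07, 0.15, 0], [1.08, -0.06, 0], [1.04, -0.27, 0], [0.97, -0.47, 0], [0.86, -0.65, 0]]
[[0.72, -0.8, 0], [0.55, -0.93, 0], [0.36, -1.02, 0], [0.15, -1.07, 0], [-0.06, -1.08, 0]]
[[-0.27, -1.04, 0], [-0.47, -0.97, 0], [-0.65, -0.86, 0], [-0.8, -0.72, 0], [-0.93, -0.55, 0]]
[[-1.02, -0.36, 0], [-1.07, -0.15, 0], [-1.08, 0.06, 0], [-1.04, 0.27, 0], [-0.97, 0.47, 0]]
[[-0.86, 0.65, 0], [-0.72, 0.8, 0], [-0.55, 0.93, 0], [-0.36, 1.02, 0], [-0.15, 1.07, 0]]
[[0.06, 1.08, 0], [0.27, 1.04, 0], [0.47, 0.97, 0], [0.65, 0.86, 0], [0.8, 0.72, 0]]
```

{"name": "carry_out", "arguments": {"motion": [{"xyz":[0.47,0.97,0],"rot":[0,0,0]},{"xyz":[0.65,0.86,0],"rot":[0,0,0]},{"xyz":[0.8,0.72,0],"rot":[0,0,0]},{"xyz":[0.93,0.55,0],"rot":[0,0,0]},{"xyz":[1.02,0.36,0],"rot":[0,0,0]}]}}

```text
clock: 7.1
tool_pos: [0.5254, 0.1846, 0.1773]
orientation: [[-1.0, -0.002, -0.001], [-0.002, 1.0, -0.004], [0.001, -0.004, -1.0]]
contact_force: [-1.5, -9.4, 2.5]
finger_gap: 0.0294
grip_force: 30.7
```

{"name": "carry_out", "arguments": {"motion": [{"xyz":[1.07,0.15,0],"rot":[0,0,0]},{"xyz":[1.08,-0.06,0],"rot":[0,0,0]},{"xyz":[1.04,-0.27,0],"rot":[0,0,0]},{"xyz":[0.97,-0.47,0],"rot":[0,0,0]},{"xyz":[0.86,-0.65,0],"rot":[0,0,0]}]}}

```text
clock: 7.52
tool_pos: [0.4779, 0.1714, 0.1774]
orientation: [[-1.0, -0.002, 0.005], [-0.002, 1.0, -0.003], [-0.005, -0.003, -1.0]]
contact_force: [6.2, -6.8, -2.5]
finger_gap: 0.0294
grip_force: 30.2
```

{"name": "carry_out", "arguments": {"motion": [{"xyz":[0.72,-0.8,0],"rot":[0,0,0]},{"xyz":[0.55,-0.93,0],"rot":[0,0,0]},{"xyz":[0.36,-1.02,0],"rot":[0,0,0]},{"xyz":[0.15,-1.07,0],"rot":[0,0,0]},{"xyz":[-0.06,-1.08,0],"rot":[0,0,0]}]}}

```text
clock: 7.93
tool_pos: [0.4601, 0.1239, 0.1775]
orientation: [[-1.0, -0.001, 0.003], [-0.001, 1.0, 0.001], [-0.003, 0.001, -1.0]]
contact_force: [5.0, 1.2, -3.6]
finger_gap: 0.0295
grip_force: 30.3
```

{"name": "carry_out", "arguments": {"motion": [{"xyz":[-0.27,-1.04,0],"rot":[0,0,0]},{"xyz":[-0.47,-0.97,0],"rot":[0,0,0]},{"xyz":[-0.65,-0.86,0],"rot":[0,0,0]},{"xyz":[-0.8,-0.72,0],"rot":[0,0,0]},{"xyz":[-0.93,-0.55,0],"rot":[0,0,0]}]}}

```text
clock: 8.35
tool_pos: [0.491, 0.0808, 0.1774]
orientation: [[-1.0, 0.0, -0.002], [0.0, 1.0, -0.001], [0.002, -0.001, -1.0]]
contact_force: [-0.7, -0.8, 1.1]
finger_gap: 0.0291
grip_force: 30.7
```

{"name": "carry_out", "arguments": {"motion": [{"xyz":[-1.02,-0.36,0],"rot":[0,0,0]},{"xyz":[-1.07,-0.15,0],"rot":[0,0,0]},{"xyz":[-1.08,0.06,0],"rot":[0,0,0]},{"xyz":[-1.04,0.27,0],"rot":[0,0,0]},{"xyz":[-0.97,0.47,0],"rot":[0,0,0]}]}}

```text
clock: 8.77
tool_pos: [0.5452, 0.0846, 0.1774]
orientation: [[-1.0, 0.0, 0.002], [0.0, 1.0, -0.001], [-0.002, -0.001, -1.0]]
contact_force: [1.8, -2.5, 1.6]
finger_gap: 0.0293
grip_force: 30.7
```

{"name": "carry_out", "arguments": {"motion": [{"xyz":[-0.86,0.65,0],"rot":[0,0,0]},{"xyz":[-0.72,0.8,0],"rot":[0,0,0]},{"xyz":[-0.55,0.93,0],"rot":[0,0,0]},{"xyz":[-0.36,1.02,0],"rot":[0,0,0]},{"xyz":[-0.15,1.07,0],"rot":[0,0,0]}]}}

```text
clock: 9.18
tool_pos: [0.5698, 0.1318, 0.1774]
orientation: [[-1.0, -0.0, 0.001], [-0.0, 1.0, 0.002], [-0.001, 0.002, -1.0]]
contact_force: [1.4, -0.1, 3.3]
finger_gap: 0.0293
grip_force: 30.7
```

```bash
cat > ang.py <<'E'
import sys; from h import *
AX=np.array([.5125,.1315])
def proj(p,X):
    c=(X-p['origin'])@p['rotation']; return c[:,:2]/c[:,2:]*[p['fx'],p['fy']]+[p['cx'],p['cy']],c[:,2]
a=np.linspace(0,2*np.pi,12,endpoint=False)
rho,zz=np.array([(r,z) for r,z in [(0,.145),(7,.145),(13,.145),(14,.14),(14,.134)] ]).T
loc=np.array([(r/1000*np.cos(t),r/1000*np.sin(t),z) for r,z in zip(rho,zz) for t in a])
def angle(p):
    im=p['image'].astype(np.float32); red=((im[...,0]>70)&(im[...,0]>2.2*im[...,1])&(im[...,0]>2.2*im[...,2])).astype(np.float32)
    red=cv2.GaussianBlur(red,(0,0),1)
    ph=np.radians(np.arange(0,360,1)); sc=[]
    for f in ph:
        X=loc+[AX[0]+.115*np.cos(f),AX[1]+.115*np.sin(f),0]
        uv,z=proj(p,X); m=cv2.remap(red,uv[None].astype(np.float32)[...,0],uv[None].astype(np.float32)[...,1],cv2.INTER_LINEAR); sc.append(m.mean())
    sc=np.array(sc); i=sc.argmax(); k=np.arange(i-12,i+13); w=np.clip(sc[k%360]-.6*sc[i],0,None)
    return (k*w).sum()/w.sum() if w.sum() else float('nan'), sc[i]
def look(names=('scene',)):
    s=env.read_state(); o=[]
    for n in names:
        if n=='wrist': p=wristshot()
        else: p=env.snapshot(n); p['rotation']=np.array(p['rotation']);p['origin']=np.array(p['origin'])
        o.append((n,)+tuple(np.round(angle(p),2)))
    print(round(s['clock'],3),np.round(s['tool_pos'],4),o)
    return p
E
python3 - <<'E'
from ang import *; import pickle
p,o=pickle.load(open('w2.pkl','rb')); print('ref w2',angle(p))
p=look(('scene','top')); 
from gen import rows; rows(357.5,11.25,30)
E
```

```text
ref w2 (np.float64(51.77660013892804), np.float32(0.7999919))
9.183 [0.5698 0.1318 0.1774] [('scene', np.float64(169.65), np.float64(0.48)), ('top', np.float64(nan), np.float64(0.0))]
[[0.06, 1.08, 0], [0.27, 1.04, 0], [0.47, 0.97, 0], [0.65, 0.86, 0], [0.8, 0.72, 0]]
[[0.93, 0.55, 0], [1.02, 0.36, 0], [1.07, 0.15, 0], [1.08, -0.06, 0], [1.04, -0.27, 0]]
[[0.97, -0.47, 0], [0.86, -0.65, 0], [0.72, -0.8, 0], [0.55, -0.93, 0], [0.36, -1.02, 0]]
[[0.15, -1.07, 0], [-0.06, -1.08, 0], [-0.27, -1.04, 0], [-0.47, -0.97, 0], [-0.65, -0.86, 0]]
[[-0.8, -0.72, 0], [-0.93, -0.55, 0], [-1.02, -0.36, 0], [-1.07, -0.15, 0], [-1.08, 0.06, 0]]
[[-1.04, 0.27, 0], [-0.97, 0.47, 0], [-0.86, 0.65, 0], [-0.72, 0.8, 0], [-0.55, 0.93, 0]]
```

{"name": "carry_out", "arguments": {"motion": [{"xyz":[0.06,1.08,0],"rot":[0,0,0]},{"xyz":[0.27,1.04,0],"rot":[0,0,0]},{"xyz":[0.47,0.97,0],"rot":[0,0,0]},{"xyz":[0.65,0.86,0],"rot":[0,0,0]},{"xyz":[0.8,0.72,0],"rot":[0,0,0]}]}}

```text
clock: 9.7
tool_pos: [0.5445, 0.1768, 0.1773]
orientation: [[-1.0, -0.001, -0.003], [-0.001, 1.0, -0.001], [0.003, -0.001, -1.0]]
contact_force: [-2.1, -2.2, 5.4]
finger_gap: 0.0293
grip_force: 31.0
```

{"name": "carry_out", "arguments": {"motion": [{"xyz":[0.93,0.55,0],"rot":[0,0,0]},{"xyz":[1.02,0.36,0],"rot":[0,0,0]},{"xyz":[1.07,0.15,0],"rot":[0,0,0]},{"xyz":[1.08,-0.06,0],"rot":[0,0,0]},{"xyz":[1.04,-0.27,0],"rot":[0,0,0]}]}}

```text
clock: 10.12
tool_pos: [0.4938, 0.1815, 0.1773]
orientation: [[-1.0, -0.002, 0.0], [-0.002, 1.0, -0.006], [-0.0, -0.006, -1.0]]
contact_force: [2.9, -8.9, 2.5]
finger_gap: 0.0297
grip_force: 30.9
```

{"name": "carry_out", "arguments": {"motion": [{"xyz":[0.97,-0.47,0],"rot":[0,0,0]},{"xyz":[0.86,-0.65,0],"rot":[0,0,0]},{"xyz":[0.72,-0.8,0],"rot":[0,0,0]},{"xyz":[0.55,-0.93,0],"rot":[0,0,0]},{"xyz":[0.36,-1.02,0],"rot":[0,0,0]}]}}

```text
clock: 10.53
tool_pos: [0.4614, 0.144, 0.1774]
orientation: [[-1.0, -0.001, 0.004], [-0.001, 1.0, -0.002], [-0.004, -0.002, -1.0]]
contact_force: [7.9, -1.6, -2.3]
finger_gap: 0.0295
grip_force: 30.4
```

{"name": "carry_out", "arguments": {"motion": [{"xyz":[0.15,-1.07,0],"rot":[0,0,0]},{"xyz":[-0.06,-1.08,0],"rot":[0,0,0]},{"xyz":[-0.27,-1.04,0],"rot":[0,0,0]},{"xyz":[-0.47,-0.97,0],"rot":[0,0,0]},{"xyz":[-0.65,-0.86,0],"rot":[0,0,0]}]}}

```text
clock: 10.95
tool_pos: [0.473, 0.0946, 0.1774]
orientation: [[-1.0, -0.0, -0.001], [-0.0, 1.0, 0.001], [0.001, 0.001, -1.0]]
contact_force: [1.6, 2.7, 2.1]
finger_gap: 0.0292
grip_force: 30.7
```

```bash
python3 -c "
from ang import *; look()"
```

```text
10.95 [0.473  0.0946 0.1774] [('scene', np.float64(305.5), np.float64(0.73))]
```

{"name": "carry_out", "arguments": {"motion": [{"xyz":[-0.8,-0.72,0],"rot":[0,0,0]},{"xyz":[-0.93,-0.55,0],"rot":[0,0,0]},{"xyz":[-1.02,-0.36,0],"rot":[0,0,0]},{"xyz":[-1.07,-0.15,0],"rot":[0,0,0]},{"xyz":[-1.08,0.06,0],"rot":[0,0,0]}]}}

```text
clock: 11.42
tool_pos: [0.5237, 0.0761, 0.1774]
orientation: [[-1.0, 0.0, -0.0], [0.0, 1.0, -0.002], [0.0, -0.002, -1.0]]
contact_force: [-0.1, -2.7, 4.5]
finger_gap: 0.0295
grip_force: 31.0
```

{"name": "carry_out", "arguments": {"motion": [{"xyz":[-1.04,0.27,0],"rot":[0,0,0]},{"xyz":[-0.97,0.47,0],"rot":[0,0,0]},{"xyz":[-0.86,0.65,0],"rot":[0,0,0]},{"xyz":[-0.72,0.8,0],"rot":[0,0,0]},{"xyz":[-0.55,0.93,0],"rot":[0,0,0]}]}}

```text
clock: 11.83
tool_pos: [0.5659, 0.11, 0.1774]
orientation: [[-1.0, -0.0, 0.002], [-0.0, 1.0, 0.001], [-0.002, 0.001, -1.0]]
contact_force: [2.3, -1.7, 3.7]
finger_gap: 0.0292
grip_force: 30.9
```

```bash
python3 -c "
from ang import *; look()
from gen import rows; rows(335,11.25,30)"
```

```text
11.833 [0.5659 0.11   0.1774] [('scene', np.float64(14.74), np.float64(0.78))]
[[-0.36, 1.02, 0], [-0.15, 1.07, 0], [0.06, 1.08, 0], [0.27, 1.04, 0], [0.47, 0.97, 0]]
[[0.65, 0.86, 0], [0.8, 0.72, 0], [0.93, 0.55, 0], [1.02, 0.36, 0], [1.07, 0.15, 0]]
[[1.08, -0.06, 0], [1.04, -0.27, 0], [0.97, -0.47, 0], [0.86, -0.65, 0], [0.72, -0.8, 0]]
[[0.55, -0.93, 0], [0.36, -1.02, 0], [0.15, -1.07, 0], [-0.06, -1.08, 0], [-0.27, -1.04, 0]]
[[-0.47, -0.97, 0], [-0.65, -0.86, 0], [-0.8, -0.72, 0], [-0.93, -0.55, 0], [-1.02, -0.36, 0]]
[[-1.07, -0.15, 0], [-1.08, 0.06, 0], [-1.04, 0.27, 0], [-0.97, 0.47, 0], [-0.86, 0.65, 0]]
```

{"name": "carry_out", "arguments": {"motion": [{"xyz":[-0.36,1.02,0],"rot":[0,0,0]},{"xyz":[-0.15,1.07,0],"rot":[0,0,0]},{"xyz":[0.06,1.08,0],"rot":[0,0,0]},{"xyz":[0.27,1.04,0],"rot":[0,0,0]},{"xyz":[0.47,0.97,0],"rot":[0,0,0]}]}}

```text
clock: 12.3
tool_pos: [0.5596, 0.1625, 0.1773]
orientation: [[-1.0, -0.001, -0.003], [-0.001, 1.0, 0.001], [0.003, 0.001, -1.0]]
contact_force: [-1.4, -1.2, 6.1]
finger_gap: 0.029
grip_force: 31.1
```

{"name": "carry_out", "arguments": {"motion": [{"xyz":[0.65,0.86,0],"rot":[0,0,0]},{"xyz":[0.8,0.72,0],"rot":[0,0,0]},{"xyz":[0.93,0.55,0],"rot":[0,0,0]},{"xyz":[1.02,0.36,0],"rot":[0,0,0]},{"xyz":[1.07,0.15,0],"rot":[0,0,0]}]}}

```text
clock: 12.72
tool_pos: [0.5135, 0.1856, 0.1772]
orientation: [[-1.0, -0.002, -0.004], [-0.002, 1.0, -0.005], [0.004, -0.005, -1.0]]
contact_force: [0.5, -9.4, 7.4]
finger_gap: 0.029
grip_force: 31.3
```

{"name": "carry_out", "arguments": {"motion": [{"xyz":[1.08,-0.06,0],"rot":[0,0,0]},{"xyz":[1.04,-0.27,0],"rot":[0,0,0]},{"xyz":[0.97,-0.47,0],"rot":[0,0,0]},{"xyz":[0.86,-0.65,0],"rot":[0,0,0]},{"xyz":[0.72,-0.8,0],"rot":[0,0,0]}]}}

```text
clock: 13.13
tool_pos: [0.4703, 0.1631, 0.1774]
orientation: [[-1.0, -0.002, 0.004], [-0.002, 1.0, -0.004], [-0.004, -0.004, -1.0]]
contact_force: [9.1, -7.0, -0.5]
finger_gap: 0.0292
grip_force: 30.6
```

{"name": "carry_out", "arguments": {"motion": [{"xyz":[0.55,-0.93,0],"rot":[0,0,0]},{"xyz":[0.36,-1.02,0],"rot":[0,0,0]},{"xyz":[0.15,-1.07,0],"rot":[0,0,0]},{"xyz":[-0.06,-1.08,0],"rot":[0,0,0]},{"xyz":[-0.27,-1.04,0],"rot":[0,0,0]}]}}

```text
clock: 13.55
tool_pos: [0.4622, 0.114, 0.1774]
orientation: [[-1.0, -0.001, 0.001], [-0.001, 1.0, 0.002], [-0.001, 0.002, -1.0]]
contact_force: [4.5, 1.2, 1.4]
finger_gap: 0.0294
grip_force: 30.7
```

{"name": "carry_out", "arguments": {"motion": [{"xyz":[-0.47,-0.97,0],"rot":[0,0,0]},{"xyz":[-0.65,-0.86,0],"rot":[0,0,0]},{"xyz":[-0.8,-0.72,0],"rot":[0,0,0]},{"xyz":[-0.93,-0.55,0],"rot":[0,0,0]},{"xyz":[-1.02,-0.36,0],"rot":[0,0,0]}]}}

```text
clock: 13.97
tool_pos: [0.5003, 0.0773, 0.1773]
orientation: [[-1.0, -0.0, -0.003], [-0.0, 1.0, -0.001], [0.003, -0.001, -1.0]]
contact_force: [-0.4, -0.6, 6.7]
finger_gap: 0.029
grip_force: 31.1
```

{"name": "carry_out", "arguments": {"motion": [{"xyz":[-1.07,-0.15,0],"rot":[0,0,0]},{"xyz":[-1.08,0.06,0],"rot":[0,0,0]},{"xyz":[-1.04,0.27,0],"rot":[0,0,0]},{"xyz":[-0.97,0.47,0],"rot":[0,0,0]},{"xyz":[-0.86,0.65,0],"rot":[0,0,0]}]}}

```text
clock: 14.38
tool_pos: [0.5523, 0.0902, 0.1774]
orientation: [[-1.0, 0.0, -0.0], [0.0, 1.0, -0.002], [0.0, -0.002, -1.0]]
contact_force: [1.0, -1.8, 6.3]
finger_gap: 0.0292
grip_force: 31.1
```

```bash
python3 -c "
from ang import *; look()
from gen import rows; rows(312.5,12,30)"
```

```text
14.383 [0.5523 0.0902 0.1774] [('scene', np.float64(248.5), np.float64(0.72))]
[[-0.76, 0.86, 0], [-0.57, 1.0, 0], [-0.35, 1.1, 0], [-0.11, 1.14, 0], [0.13, 1.14, 0]]
[[0.36, 1.09, 0], [0.58, 0.99, 0], [0.78, 0.85, 0], [0.94, 0.67, 0], [1.05, 0.46, 0]]
[[1.13, 0.23, 0], [1.15, -0.01, 0], [1.12, -0.25, 0], [1.05, -0.48, 0], [0.92, -0.68, 0]]
[[0.76, -0.86, 0], [0.57, -1.0, 0], [0.35, -1.1, 0], [0.11, -1.14, 0], [-0.13, -1.14, 0]]
[[-0.36, -1.09, 0], [-0.58, -0.99, 0], [-0.78, -0.85, 0], [-0.94, -0.67, 0], [-1.05, -0.46, 0]]
[[-1.13, -0.23, 0], [-1.15, 0.01, 0], [-1.12, 0.25, 0], [-1.05, 0.48, 0], [-0.92, 0.68, 0]]
```

The carousel now averages 15.3 turns a minute, so I keep this pace.

```bash
python3 gen.py 312.5 11.25 32
```

```text
[[-0.72, 0.8, 0], [-0.55, 0.93, 0], [-0.36, 1.02, 0], [-0.15, 1.07, 0], [0.06, 1.08, 0]]
[[0.27, 1.04, 0], [0.47, 0.97, 0], [0.65, 0.86, 0], [0.8, 0.72, 0], [0.93, 0.55, 0]]
[[1.02, 0.36, 0], [1.07, 0.15, 0], [1.08, -0.06, 0], [1.04, -0.27, 0], [0.97, -0.47, 0]]
[[0.86, -0.65, 0], [0.72, -0.8, 0], [0.55, -0.93, 0], [0.36, -1.02, 0], [0.15, -1.07, 0]]
[[-0.06, -1.08, 0], [-0.27, -1.04, 0], [-0.47, -0.97, 0], [-0.65, -0.86, 0], [-0.8, -0.72, 0]]
[[-0.93, -0.55, 0], [-1.02, -0.36, 0], [-1.07, -0.15, 0], [-1.08, 0.06, 0], [-1.04, 0.27, 0]]
[[-0.97, 0.47, 0], [-0.86, 0.65, 0]]
```

{"name": "carry_out", "arguments": {"motion": [{"xyz":[-0.72,0.8,0],"rot":[0,0,0]},{"xyz":[-0.55,0.93,0],"rot":[0,0,0]},{"xyz":[-0.36,1.02,0],"rot":[0,0,0]},{"xyz":[-0.15,1.07,0],"rot":[0,0,0]},{"xyz":[0.06,1.08,0],"rot":[0,0,0]}]}}

```text
clock: 14.85
tool_pos: [0.5687, 0.1417, 0.1773]
orientation: [[-1.0, -0.0, -0.001], [-0.0, 1.0, 0.001], [0.001, 0.001, -1.0]]
contact_force: [-0.2, -0.2, 7.3]
finger_gap: 0.0295
grip_force: 31.1
```

{"name": "carry_out", "arguments": {"motion": [{"xyz":[0.27,1.04,0],"rot":[0,0,0]},{"xyz":[0.47,0.97,0],"rot":[0,0,0]},{"xyz":[0.65,0.86,0],"rot":[0,0,0]},{"xyz":[0.8,0.72,0],"rot":[0,0,0]},{"xyz":[0.93,0.55,0],"rot":[0,0,0]}]}}

```text
clock: 15.27
tool_pos: [0.5352, 0.1817, 0.1773]
orientation: [[-1.0, -0.001, -0.004], [-0.001, 1.0, -0.003], [0.005, -0.003, -1.0]]
contact_force: [-2.7, -6.4, 8.4]
finger_gap: 0.0292
grip_force: 31.3
```

{"name": "carry_out", "arguments": {"motion": [{"xyz":[1.02,0.36,0],"rot":[0,0,0]},{"xyz":[1.07,0.15,0],"rot":[0,0,0]},{"xyz":[1.08,-0.06,0],"rot":[0,0,0]},{"xyz":[1.04,-0.27,0],"rot":[0,0,0]},{"xyz":[0.97,-0.47,0],"rot":[0,0,0]}]}}

```text
clock: 15.68
tool_pos: [0.4854, 0.1771, 0.1773]
orientation: [[-1.0, -0.002, 0.001], [-0.002, 1.0, -0.005], [-0.001, -0.005, -1.0]]
contact_force: [4.5, -8.6, 3.9]
finger_gap: 0.0291
grip_force: 31.0
```

{"name": "carry_out", "arguments": {"motion": [{"xyz":[0.86,-0.65,0],"rot":[0,0,0]},{"xyz":[0.72,-0.8,0],"rot":[0,0,0]},{"xyz":[0.55,-0.93,0],"rot":[0,0,0]},{"xyz":[0.36,-1.02,0],"rot":[0,0,0]},{"xyz":[0.15,-1.07,0],"rot":[0,0,0]}]}}

```text
clock: 16.1
tool_pos: [0.4598, 0.1343, 0.1774]
orientation: [[-1.0, -0.001, 0.002], [-0.001, 1.0, 0.0], [-0.002, 0.0, -1.0]]
contact_force: [4.8, -1.4, 2.2]
finger_gap: 0.0294
grip_force: 30.7
```

{"name": "carry_out", "arguments": {"motion": [{"xyz":[-0.06,-1.08,0],"rot":[0,0,0]},{"xyz":[-0.27,-1.04,0],"rot":[0,0,0]},{"xyz":[-0.47,-0.97,0],"rot":[0,0,0]},{"xyz":[-0.65,-0.86,0],"rot":[0,0,0]},{"xyz":[-0.8,-0.72,0],"rot":[0,0,0]}]}}

```text
clock: 16.52
tool_pos: [0.4811, 0.0868, 0.1773]
orientation: [[-1.0, 0.0, -0.002], [0.0, 1.0, 0.0], [0.002, 0.0, -1.0]]
contact_force: [1.7, 1.5, 5.5]
finger_gap: 0.0296
grip_force: 31.1
```

{"name": "carry_out", "arguments": {"motion": [{"xyz":[-0.93,-0.55,0],"rot":[0,0,0]},{"xyz":[-1.02,-0.36,0],"rot":[0,0,0]},{"xyz":[-1.07,-0.15,0],"rot":[0,0,0]},{"xyz":[-1.08,0.06,0],"rot":[0,0,0]},{"xyz":[-1.04,0.27,0],"rot":[0,0,0]}]}}

```text
clock: 16.93
tool_pos: [0.5333, 0.0786, 0.1773]
orientation: [[-1.0, 0.001, -0.002], [0.001, 1.0, -0.002], [0.002, -0.002, -1.0]]
contact_force: [1.0, -1.2, 6.5]
finger_gap: 0.029
grip_force: 31.1
```

{"name": "carry_out", "arguments": {"motion": [{"xyz":[-0.97,0.47,0],"rot":[0,0,0]},{"xyz":[-0.86,0.65,0],"rot":[0,0,0]}]}}

```text
clock: 17.1
tool_pos: [0.5522, 0.09, 0.1773]
orientation: [[-1.0, 0.001, -0.001], [0.001, 1.0, -0.001], [0.001, -0.001, -1.0]]
contact_force: [0.4, -1.7, 6.6]
finger_gap: 0.0293
grip_force: 31.2
```

```bash
python3 -c "
from ang import *; look()"
```

```text
17.1 [0.5522 0.09   0.1773] [('scene', np.float64(nan), np.float64(0.0))]
```

{"name": "carry_out", "arguments": {"motion": [{"xyz":[-0.72,0.8,0],"rot":[0,0,0]},{"xyz":[-0.55,0.93,0],"rot":[0,0,0]},{"xyz":[-0.36,1.02,0],"rot":[0,0,0]},{"xyz":[-0.15,1.07,0],"rot":[0,0,0]},{"xyz":[0.06,1.08,0],"rot":[0,0,0]}]}}

```text
clock: 17.57
tool_pos: [0.569, 0.1402, 0.1774]
orientation: [[-1.0, 0.0, -0.001], [0.0, 1.0, -0.0], [0.001, -0.0, -1.0]]
contact_force: [0.3, 0.3, 6.8]
finger_gap: 0.0293
grip_force: 31.2
```

{"name": "carry_out", "arguments": {"motion": [{"xyz":[0.27,1.04,0],"rot":[0,0,0]},{"xyz":[0.47,0.97,0],"rot":[0,0,0]},{"xyz":[0.65,0.86,0],"rot":[0,0,0]},{"xyz":[0.8,0.72,0],"rot":[0,0,0]},{"xyz":[0.93,0.55,0],"rot":[0,0,0]}]}}

```text
clock: 17.98
tool_pos: [0.5363, 0.1812, 0.1773]
orientation: [[-1.0, -0.001, -0.003], [-0.001, 1.0, -0.002], [0.003, -0.002, -1.0]]
contact_force: [-1.6, -2.7, 7.3]
finger_gap: 0.0293
grip_force: 31.3
```

```bash
python3 -c "
from ang import *; look()"
```

```text
17.983 [0.5363 0.1812 0.1773] [('scene', np.float64(217.25), np.float64(0.72))]
```

{"name": "carry_out", "arguments": {"motion": [{"xyz":[1.02,0.36,0],"rot":[0,0,0]},{"xyz":[1.07,0.15,0],"rot":[0,0,0]},{"xyz":[1.08,-0.06,0],"rot":[0,0,0]},{"xyz":[1.04,-0.27,0],"rot":[0,0,0]},{"xyz":[0.97,-0.47,0],"rot":[0,0,0]}]}}

```text
clock: 18.45
tool_pos: [0.4853, 0.177, 0.1773]
orientation: [[-1.0, -0.001, -0.001], [-0.001, 1.0, -0.004], [0.001, -0.004, -1.0]]
contact_force: [3.6, -5.5, 5.5]
finger_gap: 0.0289
grip_force: 31.1
```

{"name": "carry_out", "arguments": {"motion": [{"xyz":[0.86,-0.65,0],"rot":[0,0,0]},{"xyz":[0.72,-0.8,0],"rot":[0,0,0]},{"xyz":[0.55,-0.93,0],"rot":[0,0,0]},{"xyz":[0.36,-1.02,0],"rot":[0,0,0]},{"xyz":[0.15,-1.07,0],"rot":[0,0,0]}]}}

```text
clock: 18.87
tool_pos: [0.4598, 0.1335, 0.1773]
orientation: [[-1.0, -0.0, 0.002], [-0.0, 1.0, 0.001], [-0.002, 0.001, -1.0]]
contact_force: [6.6, -0.7, 1.8]
finger_gap: 0.0294
grip_force: 30.7
```

{"name": "carry_out", "arguments": {"motion": [{"xyz":[-0.06,-1.08,0],"rot":[0,0,0]},{"xyz":[-0.27,-1.04,0],"rot":[0,0,0]},{"xyz":[-0.47,-0.97,0],"rot":[0,0,0]},{"xyz":[-0.65,-0.86,0],"rot":[0,0,0]},{"xyz":[-0.8,-0.72,0],"rot":[0,0,0]}]}}

```text
clock: 19.28
tool_pos: [0.4812, 0.0868, 0.1773]
orientation: [[-1.0, 0.0, -0.002], [0.0, 1.0, 0.001], [0.002, 0.001, -1.0]]
contact_force: [0.8, 1.2, 6.3]
finger_gap: 0.0291
grip_force: 31.1
```

{"name": "carry_out", "arguments": {"motion": [{"xyz":[-0.93,-0.55,0],"rot":[0,0,0]},{"xyz":[-1.02,-0.36,0],"rot":[0,0,0]},{"xyz":[-1.07,-0.15,0],"rot":[0,0,0]},{"xyz":[-1.08,0.06,0],"rot":[0,0,0]},{"xyz":[-1.04,0.27,0],"rot":[0,0,0]}]}}

```text
clock: 19.7
tool_pos: [0.5332, 0.0786, 0.1773]
orientation: [[-1.0, 0.0, -0.002], [0.0, 1.0, -0.002], [0.002, -0.002, -1.0]]
contact_force: [-0.2, -0.7, 6.8]
finger_gap: 0.0294
grip_force: 31.2
```

{"name": "carry_out", "arguments": {"motion": [{"xyz":[-0.97,0.47,0],"rot":[0,0,0]},{"xyz":[-0.86,0.65,0],"rot":[0,0,0]}]}}

```text
clock: 19.87
tool_pos: [0.5521, 0.0899, 0.1774]
orientation: [[-1.0, 0.0, -0.001], [0.0, 1.0, -0.002], [0.001, -0.002, -1.0]]
contact_force: [0.6, -1.9, 6.9]
finger_gap: 0.0291
grip_force: 31.2
```

```bash
python3 -c "
from ang import *; look()"
```

```text
19.867 [0.5521 0.0899 0.1774] [('scene', np.float64(15.81), np.float64(0.76))]
```

{"name": "carry_out", "arguments": {"motion": [{"xyz":[-0.72,0.8,0],"rot":[0,0,0]},{"xyz":[-0.55,0.93,0],"rot":[0,0,0]},{"xyz":[-0.36,1.02,0],"rot":[0,0,0]},{"xyz":[-0.15,1.07,0],"rot":[0,0,0]},{"xyz":[0.06,1.08,0],"rot":[0,0,0]}]}}

```text
clock: 20.33
tool_pos: [0.569, 0.1402, 0.1773]
orientation: [[-1.0, 0.0, -0.001], [0.0, 1.0, -0.0], [0.001, -0.0, -1.0]]
contact_force: [0.6, -0.4, 6.5]
finger_gap: 0.0295
grip_force: 31.2
```

{"name": "carry_out", "arguments": {"motion": [{"xyz":[0.27,1.04,0],"rot":[0,0,0]},{"xyz":[0.47,0.97,0],"rot":[0,0,0]},{"xyz":[0.65,0.86,0],"rot":[0,0,0]},{"xyz":[0.8,0.72,0],"rot":[0,0,0]},{"xyz":[0.93,0.55,0],"rot":[0,0,0]}]}}

```text
clock: 20.75
tool_pos: [0.5364, 0.1811, 0.1773]
orientation: [[-1.0, -0.001, -0.003], [-0.001, 1.0, -0.002], [0.003, -0.002, -1.0]]
contact_force: [-0.9, -3.1, 8.2]
finger_gap: 0.0294
grip_force: 31.3
```

{"name": "carry_out", "arguments": {"motion": [{"xyz":[1.02,0.36,0],"rot":[0,0,0]},{"xyz":[1.07,0.15,0],"rot":[0,0,0]},{"xyz":[1.08,-0.06,0],"rot":[0,0,0]},{"xyz":[1.04,-0.27,0],"rot":[0,0,0]},{"xyz":[0.97,-0.47,0],"rot":[0,0,0]}]}}

```text
clock: 21.17
tool_pos: [0.4853, 0.177, 0.1773]
orientation: [[-1.0, -0.001, -0.001], [-0.001, 1.0, -0.004], [0.001, -0.004, -1.0]]
contact_force: [3.8, -4.9, 5.7]
finger_gap: 0.029
grip_force: 31.1
```

{"name": "carry_out", "arguments": {"motion": [{"xyz":[0.86,-0.65,0],"rot":[0,0,0]},{"xyz":[0.72,-0.8,0],"rot":[0,0,0]},{"xyz":[0.55,-0.93,0],"rot":[0,0,0]},{"xyz":[0.36,-1.02,0],"rot":[0,0,0]},{"xyz":[0.15,-1.07,0],"rot":[0,0,0]}]}}

```text
clock: 21.58
tool_pos: [0.4598, 0.1334, 0.1773]
orientation: [[-1.0, -0.0, 0.001], [-0.0, 1.0, 0.0], [-0.001, 0.0, -1.0]]
contact_force: [5.5, -0.2, 2.2]
finger_gap: 0.0293
grip_force: 30.7
```

{"name": "carry_out", "arguments": {"motion": [{"xyz":[-0.06,-1.08,0],"rot":[0,0,0]},{"xyz":[-0.27,-1.04,0],"rot":[0,0,0]},{"xyz":[-0.47,-0.97,0],"rot":[0,0,0]},{"xyz":[-0.65,-0.86,0],"rot":[0,0,0]},{"xyz":[-0.8,-0.72,0],"rot":[0,0,0]}]}}

```text
clock: 22.0
tool_pos: [0.4812, 0.0868, 0.1773]
orientation: [[-1.0, 0.0, -0.002], [0.0, 1.0, 0.001], [0.002, 0.001, -1.0]]
contact_force: [1.4, 1.7, 6.7]
finger_gap: 0.0296
grip_force: 31.1
```

{"name": "carry_out", "arguments": {"motion": [{"xyz":[-0.93,-0.55,0],"rot":[0,0,0]},{"xyz":[-1.02,-0.36,0],"rot":[0,0,0]},{"xyz":[-1.07,-0.15,0],"rot":[0,0,0]},{"xyz":[-1.08,0.06,0],"rot":[0,0,0]},{"xyz":[-1.04,0.27,0],"rot":[0,0,0]}]}}

```text
clock: 22.42
tool_pos: [0.5331, 0.0785, 0.1773]
orientation: [[-1.0, 0.0, -0.002], [0.0, 1.0, -0.002], [0.002, -0.002, -1.0]]
contact_force: [-0.2, -0.7, 6.6]
finger_gap: 0.0295
grip_force: 31.2
```

{"name": "carry_out", "arguments": {"motion": [{"xyz":[-0.97,0.47,0],"rot":[0,0,0]},{"xyz":[-0.86,0.65,0],"rot":[0,0,0]}]}}

```text
clock: 22.58
tool_pos: [0.552, 0.0899, 0.1773]
orientation: [[-1.0, 0.0, -0.001], [0.0, 1.0, -0.002], [0.001, -0.002, -1.0]]
contact_force: [1.1, -1.7, 6.8]
finger_gap: 0.0289
grip_force: 31.2
```

```bash
cat > sim.py <<'E'
import numpy as np
from scipy.optimize import least_squares
C=.006
def sim(segs,ph,w,J,b,d,dt=.005,t0=0,ts=None):
    """segs: (duration, crank rad/s); returns final angle deg, w, trace"""
    t=t0;tr=[(t,ph,w)]
    for T,wc in segs:
        for _ in range(int(round(T/dt))):
            tau=C*(wc-w)-b*w
            if abs(w)<1e-4 and abs(tau)<=d: w=0
            else:
                w1=w+(tau-d*np.sign(w if abs(w)>1e-4 else tau))/J*dt
                w=0 if w1*w<0 else w1
            ph+=w*dt;t+=dt;tr.append((t,ph,w))
    return np.array(tr)
V=np.radians(11.25)*12
E
python3 - <<'E'
from ang import *; look(('scene',))
from sim import *
segs=[(2.5,V),(.10,0),(1.667,V),(.05,0),(.833,V),(.05,0),(2.5,V),(.05,0),(2.667,V),(.05,0),(.833,V),(.05,0),(1.833,V)]
obs=np.array([(9.183,169.65),(10.95,305.5),(11.833,374.74),(14.383,608.5),(17.983,937.25),(19.867,1095.81)])
def f(v):
    tr=sim(segs,np.radians(51.4),0,v[0]*.01,v[1]*.001,.0009,t0=6.683)
    return np.degrees(np.interp(obs[:,0],tr[:,0],tr[:,1]))-obs[:,1]
r=least_squares(f,[1.3,2.2],diff_step=.02); print(r.x,r.fun.round(1))
tr=sim(segs,np.radians(51.4),0,r.x[0]*.01,r.x[1]*.001,.0009,t0=6.683)
i=tr[:,2]*60/2/np.pi; print('first>13',tr[np.argmax(i>13),0],'max',i.max(), [(round(t,2),round(x,1)) for (t,_,_),x in zip(tr[::100],i[::100])][-16:])
E
```

```text
22.583 [0.552  0.0899 0.1773] [('scene', np.float64(269.11), np.float64(0.69))]
[1.28197591 2.14496557] [-1.8  0.2  5.5 -3.1 -5.9  5. ]
first>13 10.008000000000285 max 15.367162851352397 [(np.float64(12.18), np.float64(14.2)), (np.float64(12.68), np.float64(14.6)), (np.float64(13.18), np.float64(14.8)), (np.float64(13.68), np.float64(15.0)), (np.float64(14.18), np.float64(15.2)), (np.float64(14.68), np.float64(14.8)), (np.float64(15.18), np.float64(15.0)), (np.float64(15.68), np.float64(15.1)), (np.float64(16.18), np.float64(15.2)), (np.float64(16.68), np.float64(15.3)), (np.float64(17.18), np.float64(14.9)), (np.float64(17.68), np.float64(15.0)), (np.float64(18.18), np.float64(14.7)), (np.float64(18.68), np.float64(14.9)), (np.float64(19.18), np.float64(15.1)), (np.float64(19.68), np.float64(15.2))]
```

```bash
python3 - <<'E'
from sim import *
J,b,d=.0128,.00214,.0009
w0=15.0*2*np.pi/60
for n in (0,5,8,10,12,15):
    tr=sim([(n/12,-V/2),(6,0)],np.radians(266),w0,J,b,d); k=np.argmax(tr[:,2]<=1e-4)
    print(n,np.degrees(tr[-1,1]),tr[k,0], 'w at end rev',tr[int(n/12/.005),2])
from gen import rows; rows(312.5,-5.625,15)
E
```

```text
0 380.00362609505675 4.274999999999931 w at end rev 1.5707963267948963
5 361.0455392732031 4.004999999999937 w at end rev 0.9785347375670675
8 350.0796660100133 3.7749999999999417 w at end rev 0.6903818103312809
10 342.9380147056704 3.564999999999946 w at end rev 0.5238456438817031
12 336.378180815247 3.3049999999999518 w at end rev 0.36962188402549345
15 327.6613101451428 2.7199999999999642 w at end rev 0.17110479581027505
[[0.42, -0.34, 0], [0.45, -0.3, 0], [0.47, -0.26, 0], [0.5, -0.21, 0], [0.52, -0.16, 0]]
[[0.53, -0.11, 0], [0.54, -0.06, 0], [0.54, -0.0, 0], [0.54, 0.05, 0], [0.53, 0.1, 0]]
[[0.52, 0.15, 0], [0.5, 0.2, 0], [0.48, 0.25, 0], [0.45, 0.3, 0], [0.42, 0.34, 0]]
```

{"name": "carry_out", "arguments": {"motion": [{"xyz":[0.42,-0.34,0],"rot":[0,0,0]},{"xyz":[0.45,-0.3,0],"rot":[0,0,0]},{"xyz":[0.47,-0.26,0],"rot":[0,0,0]},{"xyz":[0.5,-0.21,0],"rot":[0,0,0]},{"xyz":[0.52,-0.16,0],"rot":[0,0,0]}]}}

```text
clock: 23.05
tool_pos: [0.5276, 0.0769, 0.1773]
orientation: [[-1.0, -0.0, -0.002], [-0.0, 1.0, -0.002], [0.002, -0.002, -1.0]]
contact_force: [-0.1, -2.1, 6.8]
finger_gap: 0.0291
grip_force: 31.2
```

{"name": "carry_out", "arguments": {"motion": [{"xyz":[0,0,0],"rot":[0,0,0]},{"xyz":[0,0,0],"rot":[0,0,0]},{"xyz":[0,0,0],"rot":[0,0,0]},{"xyz":[0,0,0],"rot":[0,0,0]},{"xyz":[0,0,0],"rot":[0,0,0]}]}}

```text
clock: 23.47
tool_pos: [0.5275, 0.0769, 0.1774]
orientation: [[-1.0, -0.0, -0.002], [-0.0, 1.0, -0.002], [0.002, -0.002, -1.0]]
contact_force: [1.2, -2.8, 6.2]
finger_gap: 0.0292
grip_force: 31.2
```

{"name": "carry_out", "arguments": {"motion": [{"xyz":[0,0,0],"rot":[0,0,0]},{"xyz":[0,0,0],"rot":[0,0,0]},{"xyz":[0,0,0],"rot":[0,0,0]},{"xyz":[0,0,0],"rot":[0,0,0]},{"xyz":[0,0,0],"rot":[0,0,0]}]}}

```text
clock: 23.88
tool_pos: [0.5275, 0.0769, 0.1774]
orientation: [[-1.0, -0.0, -0.002], [-0.0, 1.0, -0.002], [0.002, -0.002, -1.0]]
contact_force: [0.2, -3.4, 6.8]
finger_gap: 0.0294
grip_force: 31.2
```

```bash
python3 - <<'E'
from ang import *; look(('scene','wrist'))
from sim import *
tr=sim([(5/12,-V/2),(6,0)],np.radians(266),1.57,.0128,.00214,.0009,t0=22.633)
for t in (23.88,23.93): i=np.searchsorted(tr[:,0],t); print(np.degrees(tr[i,1]),tr[i,2])
print(np.degrees(tr[-1,1]))
E
```

```text
23.883 [0.5275 0.0769 0.1774] [('scene', np.float64(334.63), np.float64(0.63)), ('wrist', np.float64(336.36), np.float64(0.07))]
330.93118287219625 0.5289379999740362
332.41474305650786 0.5088922999494793
360.97959984741016
```

{"name": "carry_out", "arguments": {"motion": [{"xyz":[0,0,0],"rot":[0,0,0]},{"xyz":[0,0,0],"rot":[0,0,0]},{"xyz":[0,0,0],"rot":[0,0,0]},{"xyz":[0,0,0],"rot":[0,0,0]},{"xyz":[0,0,0],"rot":[0,0,0]}]}}

```text
clock: 24.4
tool_pos: [0.5275, 0.0769, 0.1774]
orientation: [[-1.0, -0.0, -0.002], [-0.0, 1.0, -0.002], [0.002, -0.002, -1.0]]
contact_force: [1.2, -2.4, 7.0]
finger_gap: 0.029
grip_force: 31.2
```

{"name": "carry_out", "arguments": {"motion": [{"xyz":[0,0,0],"rot":[0,0,0]},{"xyz":[0,0,0],"rot":[0,0,0]},{"xyz":[0,0,0],"rot":[0,0,0]},{"xyz":[0,0,0],"rot":[0,0,0]},{"xyz":[0,0,0],"rot":[0,0,0]}]}}

```text
clock: 24.82
tool_pos: [0.5275, 0.0769, 0.1773]
orientation: [[-1.0, -0.0, -0.002], [-0.0, 1.0, -0.002], [0.002, -0.002, -1.0]]
contact_force: [1.1, -4.2, 6.2]
finger_gap: 0.0292
grip_force: 31.2
```

```bash
python3 -c "
from ang import *; look(('scene','wrist','top'))"
```

```text
24.817 [0.5275 0.0769 0.1773] [('scene', np.float64(353.51), np.float64(0.68)), ('wrist', np.float64(nan), np.float64(0.0)), ('top', np.float64(nan), np.float64(0.0))]
```

{"name": "carry_out", "arguments": {"motion": [{"xyz":[0,0,0],"rot":[0,0,0]},{"xyz":[0,0,0],"rot":[0,0,0]},{"xyz":[0,0,0],"rot":[0,0,0]},{"xyz":[0,0,0],"rot":[0,0,0]},{"xyz":[0,0,0],"rot":[0,0,0]}]}}

```text
clock: 25.38
tool_pos: [0.5275, 0.0769, 0.1773]
orientation: [[-1.0, -0.0, -0.002], [-0.0, 1.0, -0.002], [0.002, -0.002, -1.0]]
contact_force: [1.2, -3.6, 6.2]
finger_gap: 0.0292
grip_force: 31.2
```

{"name": "carry_out", "arguments": {"motion": [{"xyz":[0,0,0],"rot":[0,0,0]},{"xyz":[0,0,0],"rot":[0,0,0]},{"xyz":[0,0,0],"rot":[0,0,0]},{"xyz":[0,0,0],"rot":[0,0,0]},{"xyz":[0,0,0],"rot":[0,0,0]}]}}

```text
clock: 25.8
tool_pos: [0.5275, 0.0769, 0.1773]
orientation: [[-1.0, -0.0, -0.002], [-0.0, 1.0, -0.002], [0.002, -0.002, -1.0]]
contact_force: [1.1, -3.5, 6.9]
finger_gap: 0.0292
grip_force: 31.2
```

```bash
python3 -c "
from ang import *; p=look(('top','scene'))
cv2.imwrite('pics/s4.png',cv2.resize(p['image'][130:250,190:350,::-1],(800,600),interpolation=cv2.INTER_CUBIC))
for q in('red_vial','stop_point','arrow','crank'):
    r=env.tip_of(p,q)[:1]
    if r: print(q,r[0]['at'],r[0]['confidence'],atz(ray(p,r[0]['at']),H[q]).round(4))
print([proj(p,np.array([[*c,.145]]))[0].round(1).tolist() for c in (AX+[.115,0],)])"
```

```text
25.8 [0.5275 0.0769 0.1773] [('top', np.float64(nan), np.float64(0.0)), ('scene', np.float64(2.34), np.float64(0.76))]
red_vial [296.3, 188.5] 0.6 [0.6343 0.1307 0.145 ]
stop_point [296.8, 187.9] 0.57 [0.6338 0.1336 0.145 ]
arrow [308.9, 205.7] 0.78 [0.6793 0.1333 0.106 ]
crank [261.3, 173.2] 0.64 [0.5112 0.1242 0.139 ]
[[[294.5, 187.3]]]
```

View pics/s4.png

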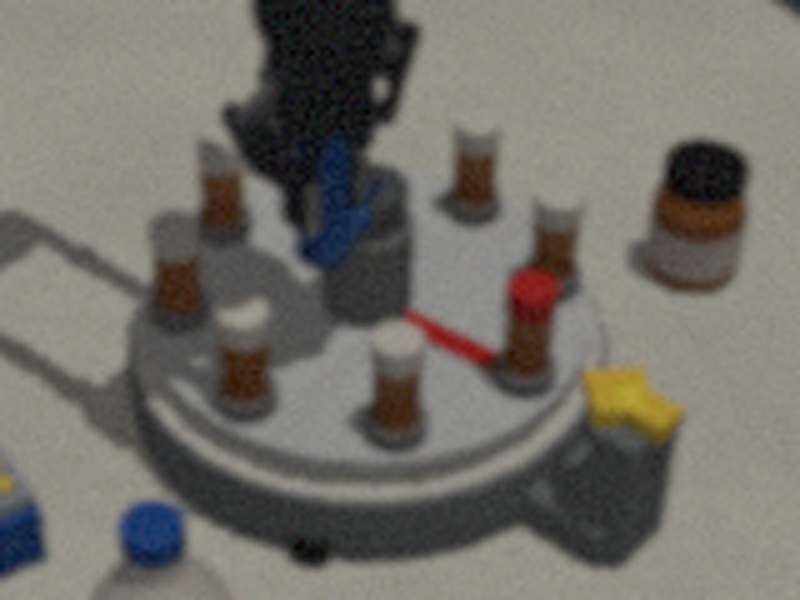

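The red cap at (533,290) stands almost in front of the arrow tip at (590,385). I let it come to rest, release, and check from above; I'll regrip if it needs correcting.

{"name": "carry_out", "arguments": {"motion": [{"xyz":[0,0,0],"rot":[0,0,0]},{"xyz":[0,0,0],"rot":[0,0,0]},{"xyz":[0,0,0],"rot":[0,0,0]},{"xyz":[0,0,0],"rot":[0,0,0]},{"xyz":[0,0,0],"rot":[0,0,0]}]}}

```text
clock: 26.52
tool_pos: [0.5275, 0.0769, 0.1773]
orientation: [[-1.0, -0.0, -0.002], [-0.0, 1.0, -0.002], [0.002, -0.002, -1.0]]
contact_force: [0.4, -3.3, 6.1]
finger_gap: 0.0294
grip_force: 31.2
```

{"name": "carry_out", "arguments": {"motion": [{"xyz":[0,0,0],"rot":[0,0,0]},{"xyz":[0,0,0],"rot":[0,0,0]},{"xyz":[0,0,0],"rot":[0,0,0]},{"xyz":[0,0,0],"rot":[0,0,0]},{"xyz":[0,0,0],"rot":[0,0,0]}]}}

```text
clock: 26.93
tool_pos: [0.5275, 0.077, 0.1773]
orientation: [[-1.0, -0.0, -0.002], [-0.0, 1.0, -0.002], [0.002, -0.002, -1.0]]
contact_force: [0.6, -4.1, 6.5]
finger_gap: 0.0293
grip_force: 31.2
```

```bash
python3 -c "
from ang import *; look(('scene',))"
```

```text
26.933 [0.5275 0.077  0.1773] [('scene', np.float64(3.79), np.float64(0.76))]
```

{"name": "carry_out", "arguments": {"motion": [{"xyz":[0,0,0],"rot":[0,0,0]},{"xyz":[0,0,0],"rot":[0,0,0]},{"xyz":[0,0,0],"rot":[0,0,0]},{"xyz":[0,0,0],"rot":[0,0,0]},{"xyz":[0,0,0],"rot":[0,0,0]}]}}

```text
clock: 27.4
tool_pos: [0.5275, 0.077, 0.1773]
orientation: [[-1.0, -0.0, -0.002], [-0.0, 1.0, -0.002], [0.002, -0.002, -1.0]]
contact_force: [0.9, -2.8, 6.5]
finger_gap: 0.0293
grip_force: 31.2
```

```bash
python3 -c "
from ang import *; look(('scene',))"
```

```text
27.4 [0.5275 0.077  0.1773] [('scene', np.float64(3.69), np.float64(0.76))]
```

{"name": "carry_out", "arguments": {"motion": [{"xyz":[0,0,0],"rot":[0,0,0]},{"xyz":[0,0,0],"rot":[0,0,0]},{"xyz":[0,0,0],"rot":[0,0,0]},{"xyz":[0,0,0],"rot":[0,0,0]},{"xyz":[0,0,0],"rot":[0,0,0]}], "jaw": 1}}

```text
clock: 27.87
tool_pos: [0.5271, 0.0788, 0.1767]
orientation: [[-1.0, -0.0, -0.002], [-0.0, 1.0, 0.0], [0.002, 0.0, -1.0]]
contact_force: [-0.4, -0.7, -0.0]
finger_gap: 0.0851
grip_force: 0.0
```

{"name": "carry_out", "arguments": {"motion": [{"xyz":[0,0,-4],"rot":[0,0,0]},{"xyz":[0,0,-4],"rot":[0,0,0]},{"xyz":[0,0,-4],"rot":[0,0,0]},{"xyz":[0,0,-4],"rot":[0,0,0]},{"xyz":[0,0,-4],"rot":[0,0,0]}]}}

```text
clock: 28.28
tool_pos: [0.527, 0.0789, 0.3791]
orientation: [[-1.0, -0.001, -0.001], [-0.001, 1.0, 0.0], [0.001, 0.0, -1.0]]
contact_force: [0.5, 0.5, -0.5]
finger_gap: 0.0855
grip_force: 0.0
```

{"name": "carry_out", "arguments": {"motion": [{"xyz":[0,5,0],"rot":[0,0,0]},{"xyz":[0,1,0],"rot":[0,0,0]},{"xyz":[0,0,0],"rot":[0,0,0]},{"xyz":[0,0,0],"rot":[0,0,0]}]}}

```text
clock: 28.62
tool_pos: [0.5271, 0.1306, 0.3763]
orientation: [[-1.0, -0.002, -0.002], [-0.002, 1.0, -0.001], [0.002, -0.001, -1.0]]
contact_force: [-0.0, 0.1, -0.3]
finger_gap: 0.0854
grip_force: 0.0
```

```bash
python3 - <<'E'
from ang import *; look(('scene',))
s=env.read_state(); p=wristshot('w5'); print(s['tool_pos'],s['joint_velocities'],angle(p))
o=report(p)
import pickle; pickle.dump(p,open('w5.pkl','wb'))
E
```

```text
28.617 [0.5271 0.1306 0.3763] [('scene', np.float64(3.72), np.float64(0.77))]
[0.52713874 0.13002945 0.37610523] [-0.01506846 -0.00046809  0.00267464  0.00305061 -0.00238307  0.00252806] (np.float64(4.5045476455421785), np.float32(0.77746505))
knob_mid [194.7 168.5] 0.82 atz [0.52644061 0.07650641 0.195     ]
arrow [250.8 261.7] 0.83 atz [0.67444468 0.13277174 0.106     ]
red_vial [257.3 243.2] 0.73 atz [0.62927114 0.14030419 0.145     ]
mixer [250.5 132.4] 0.71 atz [0.51103008 0.13247048 0.        ]
crank [249.5 149.5] 0.8 atz [0.51611311 0.13066425 0.139     ]
stop_point [249.  245.2] 0.8 atz [0.63192085 0.13024359 0.145     ]
```

View pics/w5.png

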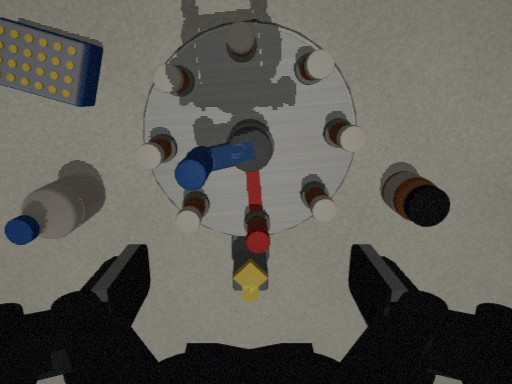

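The red cap at (258,241) sits about 4° past the arrow tip at (250,262). I'll regrip the knob and nudge it back.

{"name": "carry_out", "arguments": {"motion": [{"xyz":[0,-2.7,0],"rot":[0,0,0]},{"xyz":[0,-2.6,0],"rot":[0,0,0]},{"xyz":[0,0,4],"rot":[0,0,0]},{"xyz":[0,0,4],"rot":[0,0,0]},{"xyz":[0,0,4],"rot":[0,0,0]}]}}

```text
clock: 29.43
tool_pos: [0.5282, 0.0766, 0.2567]
orientation: [[-1.0, 0.001, 0.003], [0.001, 1.0, 0.0], [-0.003, 0.0, -1.0]]
contact_force: [-0.2, 0.3, 0.3]
finger_gap: 0.0855
grip_force: 0.0
```

{"name": "carry_out", "arguments": {"motion": [{"xyz":[0,0,4],"rot":[0,0,0]},{"xyz":[0,0,3],"rot":[0,0,0]},{"xyz":[0,0,0.9],"rot":[0,0,0]},{"xyz":[0,0,0],"rot":[0,0,0]}]}}

```text
clock: 29.77
tool_pos: [0.526, 0.0772, 0.1759]
orientation: [[-1.0, 0.0, -0.006], [0.0, 1.0, -0.0], [0.006, -0.0, -1.0]]
contact_force: [0.1, 0.2, -0.6]
finger_gap: 0.0853
grip_force: 0.0
```

{"name": "carry_out", "arguments": {"motion": [{"xyz":[0,0,0],"rot":[0,0,0]},{"xyz":[0,0,0],"rot":[0,0,0]},{"xyz":[0,0,0],"rot":[0,0,0]},{"xyz":[0,0,0],"rot":[0,0,0]},{"xyz":[0,0,0],"rot":[0,0,0]}], "jaw": 0.2, "newtons": 30}}

```text
clock: 30.18
tool_pos: [0.529, 0.077, 0.18]
orientation: [[-1.0, -0.001, 0.004], [-0.001, 1.0, -0.001], [-0.004, -0.001, -1.0]]
contact_force: [1.4, -0.2, 2.3]
finger_gap: 0.0295
grip_force: 30.1
```

```bash
python3 - <<'E'
from ang import *; look(('scene',))
from sim import *
for d in(8,10,12):
  for n in (1,2,3,4):
    print(d,n,[np.degrees(sim([(n/12,-np.radians(d)*12),(3,0)],0,0,.0128,b,dd)[-1,1]).round(2) for b,dd in((.00214,.0009),(.00214,.0007),(.00214,.0011))])
from gen import rows; rows(284.4,-10,5); rows(284.4,-12,5)
E
```

```text
30.183 [0.529 0.077 0.18 ] [('scene', np.float64(3.78), np.float64(0.77))]
8 1 [np.float64(-1.21), np.float64(-1.47), np.float64(-1.02)]
8 2 [np.float64(-3.66), np.float64(-4.31), np.float64(-3.17)]
8 3 [np.float64(-7.01), np.float64(-8.05), np.float64(-6.18)]
8 4 [np.float64(-10.81), np.float64(-12.22), np.float64(-9.67)]
10 1 [np.float64(-1.8), np.float64(-2.16), np.float64(-1.54)]
10 2 [np.float64(-5.29), np.float64(-6.12), np.float64(-4.65)]
10 3 [np.float64(-9.91), np.float64(-11.2), np.float64(-8.87)]
10 4 [np.float64(-15.08), np.float64(-16.77), np.float64(-13.67)]
12 1 [np.float64(-2.47), np.float64(-2.93), np.float64(-2.13)]
12 2 [np.float64(-7.07), np.float64(-8.08), np.float64(-6.28)]
12 3 [np.float64(-13.02), np.float64(-14.53), np.float64(-11.78)]
12 4 [np.float64(-19.58), np.float64(-21.54), np.float64(-17.94)]
[[0.95, -0.16, 0], [0.96, 0.01, 0], [0.94, 0.18, 0], [0.9, 0.34, 0], [0.83, 0.49, 0]]
[[1.14, -0.17, 0], [1.15, 0.07, 0], [1.11, 0.31, 0], [1.02, 0.53, 0], [0.89, 0.73, 0]]
```

{"name": "carry_out", "arguments": {"motion": [{"xyz":[0.76,-0.13,0],"rot":[0,0,0]},{"xyz":[0.77,-0.02,0],"rot":[0,0,0]},{"xyz":[0,0,0],"rot":[0,0,0]},{"xyz":[0,0,0],"rot":[0,0,0]},{"xyz":[0,0,0],"rot":[0,0,0]}]}}

```text
clock: 30.65
tool_pos: [0.5129, 0.0755, 0.18]
orientation: [[-1.0, -0.0, 0.003], [-0.0, 1.0, -0.001], [-0.003, -0.001, -1.0]]
contact_force: [-0.1, -1.1, 6.6]
finger_gap: 0.0294
grip_force: 30.6
```

{"name": "carry_out", "arguments": {"motion": [{"xyz":[0,0,0],"rot":[0,0,0]},{"xyz":[0,0,0],"rot":[0,0,0]},{"xyz":[0,0,0],"rot":[0,0,0]},{"xyz":[0,0,0],"rot":[0,0,0]},{"xyz":[0,0,0],"rot":[0,0,0]}]}}

```text
clock: 31.07
tool_pos: [0.5131, 0.0755, 0.1799]
orientation: [[-1.0, -0.0, 0.003], [-0.0, 1.0, -0.001], [-0.003, -0.001, -1.0]]
contact_force: [-0.0, -0.7, 7.9]
finger_gap: 0.0292
grip_force: 30.6
```

{"name": "carry_out", "arguments": {"motion": [{"xyz":[0,0,0],"rot":[0,0,0]},{"xyz":[0,0,0],"rot":[0,0,0]},{"xyz":[0,0,0],"rot":[0,0,0]},{"xyz":[0,0,0],"rot":[0,0,0]},{"xyz":[0,0,0],"rot":[0,0,0]}]}}

```text
clock: 31.48
tool_pos: [0.5131, 0.0754, 0.1799]
orientation: [[-1.0, -0.0, 0.003], [-0.0, 1.0, -0.001], [-0.003, -0.001, -1.0]]
contact_force: [-0.5, -0.6, 7.4]
finger_gap: 0.0293
grip_force: 30.6
```

```bash
python3 -c "
from ang import *; look(('scene','scene'))"
```

```text
31.483 [0.5131 0.0754 0.1799] [('scene', np.float64(-0.49), np.float64(0.76)), ('scene', np.float64(-0.75), np.float64(0.75))]
```

{"name": "carry_out", "arguments": {"motion": [{"xyz":[0,0,0],"rot":[0,0,0]},{"xyz":[0,0,0],"rot":[0,0,0]},{"xyz":[0,0,0],"rot":[0,0,0]},{"xyz":[0,0,0],"rot":[0,0,0]},{"xyz":[0,0,0],"rot":[0,0,0]}], "jaw": 1}}

```text
clock: 32.0
tool_pos: [0.5121, 0.076, 0.1779]
orientation: [[-1.0, -0.0, -0.001], [-0.0, 1.0, 0.0], [0.001, 0.0, -1.0]]
contact_force: [0.7, 0.2, 0.2]
finger_gap: 0.0853
grip_force: 0.0
```

{"name": "carry_out", "arguments": {"motion": [{"xyz":[0,0,-4],"rot":[0,0,0]},{"xyz":[0,0,-4],"rot":[0,0,0]},{"xyz":[0,0,-4],"rot":[0,0,0]},{"xyz":[0,0,-4],"rot":[0,0,0]},{"xyz":[0,0,-4],"rot":[0,0,0]}]}}

```text
clock: 32.42
tool_pos: [0.5119, 0.076, 0.3801]
orientation: [[-1.0, -0.0, -0.0], [-0.0, 1.0, 0.0], [0.0, 0.0, -1.0]]
contact_force: [0.9, -0.6, -0.4]
finger_gap: 0.0853
grip_force: 0.0
```

{"name": "carry_out", "arguments": {"motion": [{"xyz":[-0.7,2.7,0],"rot":[0,0,0]},{"xyz":[-0.7,2.7,0],"rot":[0,0,0]},{"xyz":[0,0,0],"rot":[0,0,0]},{"xyz":[0,0,0],"rot":[0,0,0]},{"xyz":[0,0,0],"rot":[0,0,0]}]}}

```text
clock: 32.83
tool_pos: [0.5261, 0.1296, 0.3776]
orientation: [[-1.0, -0.001, -0.001], [-0.001, 1.0, -0.001], [0.002, -0.001, -1.0]]
contact_force: [-0.8, -0.7, 0.1]
finger_gap: 0.0856
grip_force: 0.0
```

```bash
python3 - <<'E'
from ang import *; look(('scene',))
s=env.read_state(); p=wristshot('w6'); print(s['tool_pos'],angle(p))
o=report(p)
p=look(('scene',))
E
```

```text
32.833 [0.5261 0.1296 0.3776] [('scene', np.float64(-0.36), np.float64(0.77))]
[0.52606637 0.12938009 0.37775783] (np.float64(0.6923316217011833), np.float32(0.7886616))
knob_mid [192.5 152.5] 0.88 atz [0.50991067 0.07423084 0.195     ]
arrow [248.6 257.8] 0.82 atz [0.66878872 0.1291449  0.106     ]
red_vial [255.1 241.3] 0.63 atz [0.62678812 0.13704649 0.145     ]
mixer [253.8 132.5] 0.83 atz [0.51072795 0.13712586 0.        ]
crank [251.3 148. ] 0.9 atz [0.51385556 0.13221334 0.139     ]
stop_point [252.3 244.4] 0.72 atz [0.63089    0.13365358 0.145     ]
33.233 [0.5264 0.1295 0.3783] [('scene', np.float64(-0.31), np.float64(0.75))]
```

View pics/w6.png

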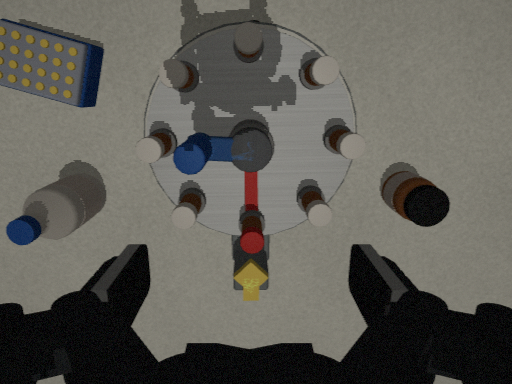

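The red cap at (252,242) lies directly above the arrow tip at (250,262), and the stripe points straight at it. The carousel and crank are at rest, the gripper is clear, and the bottle, jar and tip box have not moved. I hand the job in.

```bash
python3 -c "
from plant import env; print(env.close_job())"
```

```text
the job is handed in; nothing more can be done
None
```

The job is handed in: fitted to the camera readings, the carousel ran at about 15 turns a minute for roughly 10 s (peak about 15.4). It was then braked with the crank to rest with the red vial within about 1° of the arrow, and the crank was let go with nothing else touched; no verdict came back.

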